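Raise the packing lift with its tommy bar and send off a crate of check valves

ROBOT

A 7-joint arm with a two-finger parallel gripper is mounted at the origin on the work surface. World frame = base frame: x ahead of the robot, y to its left, z up, the work surface at z = 0. Lengths are in mm, angles in rad, forces in N, time in s.
With the tool pointing down it reaches from about 350 to 900 mm from the base axis. Payload 19.9 kg.
Tool frame: the origin (TCP) lies at the centre of the arm's flange, where the gripper is bolted on; the fingertips stand 173 mm ahead of it and the grasp point (between the pads) lies 155 mm ahead of it; z points along the fingers, y is the line along which they close (so a half turn about z gives the same grasp; the last joint's range is limited). The gripper opens to 85 mm and grips with 20 to 120 N. Pads are 22 mm wide; open, the fingers measure 114 mm over their backs; the gripper's body (76 mm by 85 mm) begins 54 mm behind the grasp point. The pads swing forward as they close: fully open they stand 13 mm farther back than shut.
Start: joints at [-1.185, 0.417, -0.01, 1.614, 0.005, 1.111, -0.053], TCP at [259.281, 568.676, 404.66] pointing down, gripper open.
Joint ranges: [-2.81, 2.81], [-0.39, 2.02], [-1.27, 1.25], [0.06, 2.57], [-1.19, 4.33], [0.19, 2], [-2.82, 2.82]. Speed limits (rad/s): [1.89, 1.89, 2.39, 2.39, 3.01, 3.01, 3.01].

INTERFACE

Orientations are given as [roll, pitch, yaw] about the fixed x, y, z axes, in that order (R = Rz(yaw) Ry(pitch) Rx(roll)).
In Python, from bench import status, viewer, job_done gives the robot as it stands. The module is installed in compiled form; this text tells all that it offers.
- The arm moves only by the tool apply_moves, never from a script. Its argument "deltas" is a list of rows, each a list of 7 numbers: the shift along the tool's x, y, z in m, then the turn, a rotation vector about the tool's x, y, z in rad, then the finger opening in m, from 0 to 0.0854. A call has 1 to 5 rows; each row is the pose to reach, as a shift and turn from the pose commanded when the call began, along the tool's axes at that moment; what a row does not reach only later rows make up. A row lasts 1/12 s, in which the tool goes at most 41.7 mm and 7.16 degrees, less where a joint would pass 70% of its speed; a pose out of reach is approached as far as the arm can. A call with a gripper value outside its range is refused whole. The fingers move at their own pace and stop on an object; the grip force is fixed at half the most. Time passes only in rows, so rows that repeat a pose let the fingers close. It gives the time, the measured TCP pose, the force, the opening and the grip force at its end, in the units of the state.
- status.observe(): the state, without advancing time (a new reading comes with each control period).
- viewer.camera(name): name is "scene" or "top" or "wrist"; returns the picture (384x512x3 uint8, red, green, blue); there is no depth.
- viewer.calibration(name): a dict with "intrinsics" (3x3 intrinsics, pixels), "k1" (the pictures are not rectified: a ray, as slopes to the right and down, at radius r is drawn at 1 + k1 r^2 times it, then the intrinsics apply), "eye" and "rotation" of the camera in the world; the wrist camera has in their place "mount" (4x4, takes a point from camera to tool coordinates, whose origin is the TCP and whose axes are the flange's). Camera axes: x right, y down, z forward; pixel columns grow to the right and rows downward; lengths in mm; the calibration is good to about 2 mm. A picture is of the moment at which its call begins: read the wrist's pose just before it. calibration takes no time and is no camera call.
- job_done(): hands the job in; it is judged then, once.
The state is a dict: "t": time; "joints": joint angles; "dq": joint speeds; "joint_efforts": joint torques, N m; "tcp_pos": TCP position; "ee_rot": TCP orientation; "contact_force": force on the tool from outside, world axes, zero at the start; "ft_torque": the same for the moment, N m; "width": finger opening in mm; "gripper_force": force on a finger pad.
Only numpy, scipy, OpenCV 4.12 (cv2) and the standard library are available. Lean on these libraries where they do the work, as an engineer would, in place of code of your own. Each camera call takes 0.05 s, during which the arm holds its last target. There are 200 camera calls.

TASK

Squeeze in the snap tab and lift the cover off the bar holder, setting it down on the cart clear of the holder, then use the bar, moved from hole to hole of the lift's collar, to raise the platform until it is flush with the roller outfeed. Pack every brass non-return valve into the black crate, slide the crate fully across onto the outfeed, and lay the bar back in its holder; leave the elbow unions and other things where they are.

Things in the scene. Friction and masses are not known exactly. Their poses are not given: they have to be found in the camera images.
- lift: Fixed screw lift on a grey base plate: origin on the cart top under the collar's vertical axis; its +y runs from the collar to the platform and on to the outfeed, its -y side is free for the bar. Two steel guard posts, 14 mm thick, up to 92 mm high, stand at (x +-75, y -30) mm in this frame and limit the bar's swing to about 60 degrees either side of -y.
- collar_axis (a point): Point on the collar's axis at the height of the hole centres (70 mm above the cart top, does not rise). Axes as lift.
- collar (a joint): Angle (rad) of the steel collar, 84 mm diameter, 52 to 88 mm above the cart. It grows as the collar turns anticlockwise seen from above, which raises the platform 24 mm per full turn (3.82 mm per rad); clockwise lowers it. Range 0 to 7.6, starts at 0 to 0.5. Friction of 0.4 N m holds it where it is left. Turn it only with the bar, never with the fingers.
- hole0 (a point): Centre of the mouth of one of six radial holes in the collar's rim, 60 degrees apart, each 15 mm square and 24 mm deep, opening at 42 mm radius, 70 mm above the cart; a short dark mark on the collar's top stands over each. Hole k lies at angle collar + k*60 degrees from the lift's +x axis, anticlockwise.
- platform_top (a point): Centre of the lift platform's flat top, 112 mm (x) by 170 mm (y), under the crate, carried by a bracket from the screw. At collar 0 it is 110 mm above the cart. Axes as lift.
- outfeed: Fixed roller outfeed table in line with the platform, 118 mm (x) by 192 mm (y), 6 mm beyond the platform's edge in +y; origin on its centre line. Same yaw as the lift.
- outfeed_top (a point): Centre of the plane on top of the rollers, about 121 to 126 mm above the cart: it varies from start to start. The edge towards the platform is bevelled.
- crate: Small black plastic crate, open on top, 100 mm (x) by 160 mm (y) by 50 mm high, walls and floor 4 mm, about 0.2 kg, on the platform at the start. Origin: centre of its underside, y along its length towards the outfeed. Its +y end wall carries a lug 44 mm wide, 28 to 50 mm above the underside; lug and wall together span y = 76 to 88 mm.
- holder: Fixed bar holder, grey base plate 220 (x) by 54 (y) by 8 mm thick; origin under its centre. The bar lies along x in two notched black blocks (block tops with cheeks reach 40 mm), which span x -88 to -28 and +60 to +84 mm; from x -28 to +60 the bar is bare. Notches are 16 mm wide, end stops at x = +-91 mm.
- bar_rest (a point): Point at the holder's centre, 28 mm above the cart, where the middle of the bar's underside rests. Axes as holder.
- tab_face (a point): Centre of the outer face of the white snap tab (12 mm wide, 16 to 36 mm above the cart), on the holder's -y side at x -58, 6 mm proud of the cover's side. It is sprung: pressed 6 mm in (flush with the cover, about 7 N) it frees the cover; let go it springs out again and its wings hold down the cover.
- cover: Grey plastic cover, an upside-down U over the -x block of the holder and the bar: 64 mm (x) by 48 mm (y) by 42 mm high, 4 mm thick, 60 g, open at its x ends. Origin: centre of its underside, on the base plate 8 mm above the cart at the start; axes as the holder's. Squeezing it across y at mid-length presses the tab flush on one side; then it lifts straight up about 40 mm to come clear.
- bar: Square steel tommy bar, 10 by 10 mm, 170 mm long along its x, ends stepped down to 6 mm over the last 6 mm, 0.13 kg. Origin: middle of its length, on its underside. Lies in the holder at the start; either end fits the holes.
- valve1: Brass non-return valve, a straight fitting standing upright, 60 mm tall, a hexagon 29 mm across flats (34 mm across corners) at each end and a round waist of 28 mm, 0.22 kg. Origin: centre of its underside, z along its length. One to three valves are present.
- valve2: As valve1; may be absent.
- valve3: As valve1; may be absent.
- elbow1: Brass elbow union, an L-shaped fitting 52 mm high with a foot hexagon and a side outlet along its y; not to be packed. Origin: centre of its underside.
- elbow2: As elbow1.
- plug_gauge: Steel thread plug gauge lying on the cart, 112 mm long; to be left alone.
Not all that is in view belongs to the job. Leave any pink look-alike of the valve1 alone.

How it is judged (in metres and radians):
On the way, in this order (a step that is already met when the one before it is completed fails the run):
1. the cover is off the holder while the bar still lies in it (distance between cover and holder above 0.07 m and distance between bar and bar_rest below 0.012 m and angle between the x axis of bar and the x axis of holder, either way round below 0.12 rad), for 0.2 s.
2. the bar bears on the collar (contact force between bar and lift above 0.5 N), for 0.05 s.
3. the platform, with the crate on it, is flush with the outfeed and the bar is out of the collar (z of platform_top in the frame of outfeed_top between -0.0018 and 0.0018 m and horizontal distance between crate and platform_top below 0.03 m and contact force between bar and lift below 0.1 N), for 0.3 s.
4. the crate stands fully on the outfeed (horizontal distance between crate and outfeed_top below 0.02 m and angle between the y axis of crate and the y axis of outfeed, either way round below 0.2 rad and angle between crate's own z axis and vertical below 0.06 rad and z of crate in the frame of outfeed_top between -0.003 and 0.004 m), for 0.2 s.
At the end, for the whole second after the job is handed in: Every valve is in the crate; the crate stands level on the outfeed, within 20 mm of its centre and 0.2 rad of its line; the platform is within 1.8 mm of the outfeed height; the bar lies in its holder within 12 mm and 0.12 rad; the cover is on the cart, over 70 mm from the holder; all at rest (all of step 1 and all of step 4 and x of valve1 in the frame of crate between -0.046 and 0.046 m and y of valve1 in the frame of crate between -0.076 and 0.076 m and z of valve1 in the frame of crate between -0.005 and 0.04 m and x of valve2 in the frame of crate between -0.046 and 0.046 m and y of valve2 in the frame of crate between -0.076 and 0.076 m and z of valve2 in the frame of crate between -0.005 and 0.04 m and x of valve3 in the frame of crate between -0.046 and 0.046 m and y of valve3 in the frame of crate between -0.076 and 0.076 m and z of valve3 in the frame of crate between -0.005 and 0.04 m and z of platform_top in the frame of outfeed_top between -0.0018 and 0.0018 m and height (world z) of cover below 0.06 m and linear speed of each of cover, crate, bar below 0.02 m/s); the robot touches nothing.
It fails at once if the first elbow union is moved more than 40 mm (distance of elbow1 from where it was at the start of the episode above 0.04 m).
It fails at once if the second elbow union is moved more than 40 mm (distance of elbow2 from where it was at the start of the episode above 0.04 m).
It fails at once if the plug gauge is moved more than 40 mm (distance of plug_gauge from where it was at the start of the episode above 0.04 m).
It fails at once if the collar is pushed with the fingers (contact force between the fingers and collar_c0 above 6 N).
It fails at once if the collar is pushed with the fingers (contact force between the fingers and collar_c1 above 6 N).
Of valve1, valve2, valve3 only 1 to 3 are there at a start; the rules pass over those that are not, and their reading is None.
At some moment in a run one of valve1, valve2, valve3 may be knocked a few centimetres aside while the robot is not near it.
It also fails if it takes over 210 s, if anything falls off the work surface, if the arm or the gripper's body presses on something with over 40 N, if the wrist force passes 120 N, or if a joint passes its speed limit or range.

## Working session

There is one attempt and no reset: what is moved stays moved. The work goes in short steps, Python scripts to look and compute and a tool call to move; the robot and the scene stay as the last step left them, time stands still between calls to the robot, and variables do not carry over. Pictures are saved under pics/ and viewed, at most 14 in all, crops included, and the job is handed in when it is done.

Besides the shell and the picture viewer there is one more tool, called by a JSON object that holds its "op" and its "data", one argument or row to a line. apply_moves: Moves the arm, as the interface text tells. Its arguments: {"type":"object","properties":{"deltas":{"type":"array","items":{"type":"array","items":{"type":"number"}}}},"required":["deltas"]}

```bash
mkdir -p pics; ls; python3 - <<'E'
from bench import status, viewer
import cv2, numpy as np
s=status.observe(); print(s)
for n in ("scene","top","wrist"):
    c=viewer.calibration(n); print(n,{k:np.round(v,4).tolist() for k,v in c.items()})
a=viewer.camera("scene");b=viewer.camera("top");w=viewer.camera("wrist")
for n,i in (("scene",a),("top",b),("wrist",w)): cv2.imwrite(f"pics/{n}0.png",i[:,:,::-1])
for n,i in (("scene",a),("top",b)): cv2.imwrite(f"pics/{n}0b.png",cv2.resize(i[:,:,::-1],(800,600),interpolation=cv2.INTER_CUBIC))
E
```

```text
pics
{'t': 0.0, 'joints': array([-1.18448611,  0.41795043, -0.01033734,  1.6141739 ,  0.00470193,
        1.11070175, -0.05296974]), 'dq': array([-0.00184264,  0.00072098,  0.00089617, -0.00068706,  0.0009023 ,
       -0.0006396 ,  0.00060085]), 'joint_efforts': array([-5.50399036e-04, -8.64442420e+01,  6.78601116e-01, -4.34882390e+01,
        1.91150961e-02,  7.31706357e-03, -2.24694631e-06]), 'tcp_pos': array([259.22120478, 568.55581979, 404.07479629]), 'ee_rot': array([-3.14038590e+00,  7.87067199e-05,  2.71385323e+00]), 'contact_force': array([-0.41476921, -0.18305053, -0.17180615]), 'ft_torque': array([-0.02036644, -0.02307318, -0.02648032]), 'gripper_force': 0.0, 'width': 85.3850801864662}
scene {'intrinsics': [[382.914, 0.0, 248.9363], [0.0, 382.914, 189.3534], [0.0, 0.0, 1.0]], 'k1': -0.0099, 'eye': [1091.2429, -174.0759, 782.9941], 'rotation': [-2.4098, -0.0127, 1.3359]}
top {'intrinsics': [[378.8195, 0.0, 258.2283], [0.0, 378.8195, 193.4506], [0.0, 0.0, 1.0]], 'k1': -0.0312, 'eye': [409.708, -44.8722, 1097.2831], 'rotation': [-3.0625, 0.019, -1.5561]}
wrist {'intrinsics': [[288.0242, 0.0, 259.6599], [0.0, 288.0242, 195.652], [0.0, 0.0, 1.0]], 'k1': -0.0401, 'mount': [[-0.0003, -0.9604, -0.2786, 70.404], [1.0, -0.0002, -0.0004, 0.2293], [0.0003, -0.2786, 0.9604, 30.1088], [0.0, 0.0, 0.0, 1.0]]}
```

View pics/scene0b.png

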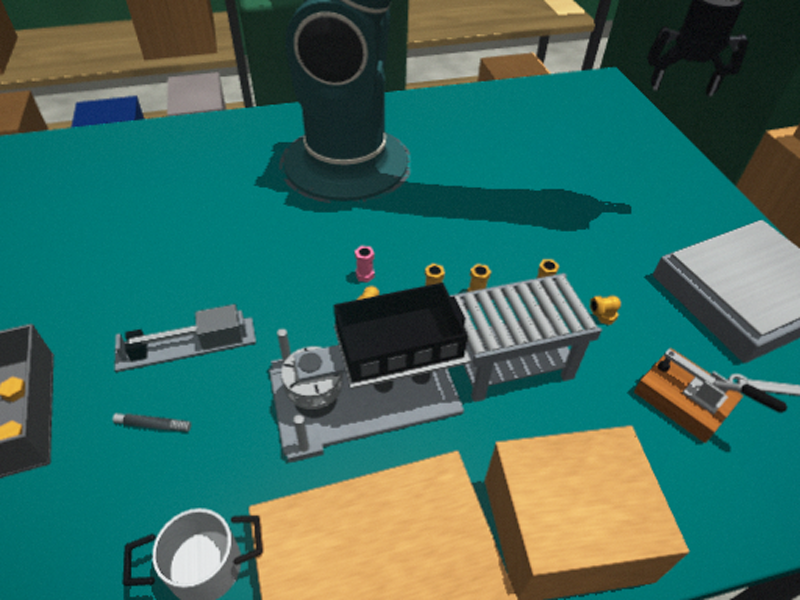

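View pics/top0b.png

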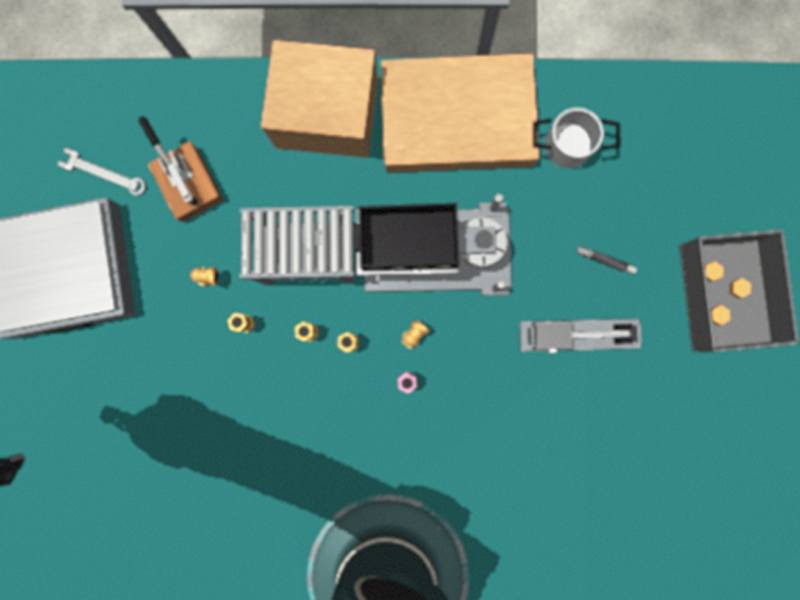

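```bash
cat > h.py <<'E'
import numpy as np, cv2
from scipy.spatial.transform import Rotation as Ro
from bench import status, viewer
def rot(r): return Ro.from_euler('xyz',r).as_matrix()
def cam(name,s=None):
    c=viewer.calibration(name); K=np.array(c['intrinsics'])
    if name=='wrist':
        s=s or status.observe(); R=rot(s['ee_rot']); M=np.array(c['mount'])
        return K,c['k1'],np.array(s['tcp_pos'])+R@M[:3,3],R@M[:3,:3]
    r=np.array(c['rotation']); return K,c['k1'],np.array(c['eye']),rot(r) if r.shape==(3,) else r
def ray(C,u,v):
    K,k,e,R=C; d=np.array([(u-K[0,2])/K[0,0],(v-K[1,2])/K[1,1]]); p=d.copy()
    for _ in range(20): p=d/(1+k*(p@p))
    w=R@np.array([p[0],p[1],1]); return e,w/np.linalg.norm(w)
def plane(C,u,v,z):
    e,d=ray(C,u,v); return e+d*(z-e[2])/d[2]
def tri(*obs):
    A=np.zeros((3,3));b=np.zeros(3);L=[]
    for C,u,v in obs:
        e,d=ray(C,u,v);P=np.eye(3)-np.outer(d,d);A+=P;b+=P@e;L.append((P,e))
    x=np.linalg.solve(A,b); return x,[round(float(np.linalg.norm(P@(x-e))),1) for P,e in L]
def proj(C,X):
    K,k,e,R=C; p=R.T@(np.array(X,float)-e); p=p[:2]/p[2]; p=p*(1+k*(p@p)); return p*[K[0,0],K[1,1]]+K[:2,2]
def save(img,name): cv2.imwrite(f"pics/{name}.png",np.ascontiguousarray(img[:,:,::-1]))
def crop(img,u0,v0,w,h,f): return cv2.resize(img[v0:v0+h,u0:u0+w],None,fx=f,fy=f,interpolation=cv2.INTER_CUBIC)
# tool-frame shift (m) and rotvec for going from present pose to pos(mm), yaw with tool down
def go(pos,yaw=None,s=None):
    s=s or status.observe(); R=rot(s['ee_rot']); d=R.T@(np.array(pos,float)-s['tcp_pos'])/1000
    r=np.zeros(3)
    if yaw is not None: r=Ro.from_matrix(R.T@rot([np.pi,0,yaw])).as_rotvec()
    return np.round(d,4),np.round(r,4)
E
python3 - <<'E'
from h import *
t=cv2.imread("pics/top0.png")[:,:,::-1]; s=cv2.imread("pics/scene0.png")[:,:,::-1]
C=cam('top');print(plane(C,485*.64,240*.64,88),plane(C,580*.64,335*.64,30))
D=cam('scene');print(plane(D,310*.64,380*.64,88),plane(D,190*.64,335*.64,30))
A=crop(t,120,165,160,85,5)
B=np.hstack([crop(s,200,150,200,75,4)])
im=np.vstack([cv2.resize(A,(800,330)),cv2.resize(crop(s,210,150,200,65,4),(800,260))]); save(im,'c1')
E
```

```text
[ 598.85909243 -163.34558375   88.        ] [ 439.22933368 -341.30579323   30.        ]
[ 614.13861903 -163.18892723   88.        ] [ 446.87162006 -335.55662342   30.        ]
```

View pics/c1.png

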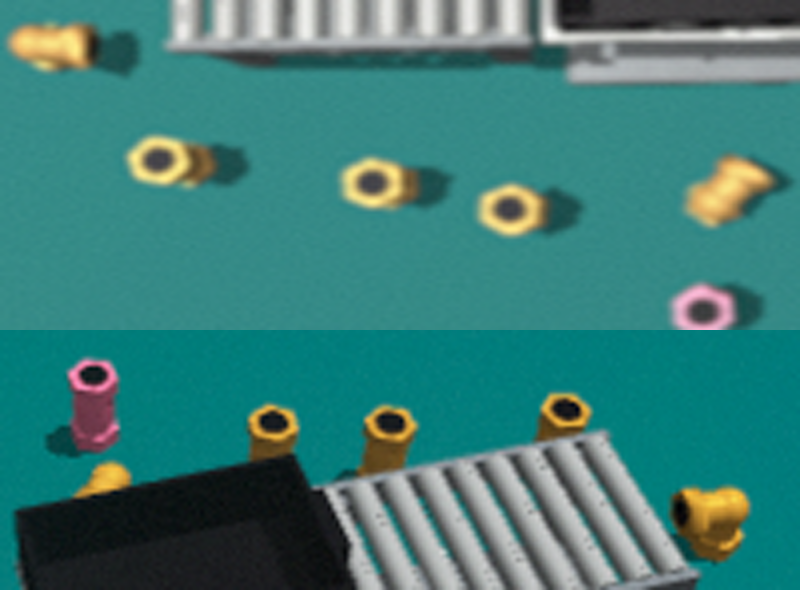

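The three upright brass fittings are the valves, at top-camera pixels of about (152,206), (194,212) and (222,219). The look-alikes are the pink one at (260,244), the elbows at (130,176) and (265,214), and the hexagons in the bin at about (460,180). I'll turn the tool to yaw π/2 and go over the holder.

{"op": "apply_moves", "data": {
  "deltas": [
    [0,0,0,0,0,0.12,0.085],
    [0,0,0,0,0,0.24,0.085],
    [0,0,0,0,0,0.36,0.085],
    [0,0,0,0,0,0.48,0.085],
    [0,0,0,0,0,0.6,0.085]
  ]
}}

```text
t: 0.57
tcp_pos: [259.3, 568.6, 404.4]
ee_rot: [-3.141, 0.0, 2.108]
contact_force: [0.8, -0.2, 0.6]
width: 85.5
gripper_force: 0.0
```

{"op": "apply_moves", "data": {
  "deltas": [
    [0,0,0,0,0,0.12,0.085],
    [0,0,0,0,0,0.24,0.085],
    [0,0,0,0,0,0.36,0.085],
    [0,0,0,0,0,0.48,0.085],
    [0,0,0,0,0,0.543,0.085]
  ]
}}

```text
t: 0.98
tcp_pos: [259.2, 568.7, 404.4]
ee_rot: [-3.141, 0.001, 1.564]
contact_force: [0.4, 0.6, 1.0]
width: 85.0
gripper_force: 0.0
```

{"op": "apply_moves", "data": {
  "deltas": [
    [-0.035,0.02,0,0,0,0,0.085],
    [-0.07,0.04,0,0,0,0,0.085],
    [-0.105,0.06,0,0,0,0,0.085],
    [-0.14,0.08,0,0,0,0,0.085],
    [-0.175,0.1,0,0,0,0,0.085]
  ]
}}

```text
t: 1.4
tcp_pos: [359.8, 391.9, 404.6]
ee_rot: [-3.141, 0.0, 1.571]
contact_force: [1.4, 0.1, 0.8]
width: 85.0
gripper_force: 0.0
```

{"op": "apply_moves", "data": {
  "deltas": [
    [-0.035,0.02,0,0,0,0,0.085],
    [-0.07,0.04,0,0,0,0,0.085],
    [-0.105,0.06,0,0,0,0,0.085],
    [-0.14,0.08,0,0,0,0,0.085],
    [-0.175,0.1,0,0,0,0,0.085]
  ]
}}

```text
t: 1.82
tcp_pos: [459.8, 216.8, 404.8]
ee_rot: [3.142, -0.0, 1.571]
contact_force: [0.5, 1.0, -0.1]
width: 85.0
gripper_force: 0.0
```

{"op": "apply_moves", "data": {
  "deltas": [
    [-0.04,0,0,0,0,0,0.085],
    [-0.08,0,0,0,0,0,0.085],
    [-0.12,0,0,0,0,0,0.085],
    [-0.16,0,0,0,0,0,0.085],
    [-0.2,0,0,0,0,0,0.085]
  ]
}}

```text
t: 2.23
tcp_pos: [458.7, 16.8, 404.8]
ee_rot: [3.142, -0.0, 1.571]
contact_force: [0.9, 0.3, 0.1]
width: 84.7
gripper_force: 0.0
```

{"op": "apply_moves", "data": {
  "deltas": [
    [-0.04,0,0,0,0,0,0.085],
    [-0.08,0,0,0,0,0,0.085],
    [-0.12,0,0,0,0,0,0.085],
    [-0.16,0,0,0,0,0,0.085],
    [-0.2,0,0,0,0,0,0.085]
  ]
}}

```text
t: 2.65
tcp_pos: [458.7, -183.2, 404.9]
ee_rot: [3.141, -0.0, 1.571]
contact_force: [1.5, 0.0, 0.0]
width: 85.0
gripper_force: 0.0
```

```bash
cat > shot.py <<'E'
import sys,pickle
from h import *
n=sys.argv[1]; s=status.observe(); C=cam('wrist',s); i=viewer.camera('wrist'); save(i,n); pickle.dump(C,open(f'pics/{n}.pkl','wb')); print(s['tcp_pos'].round(1),s['ee_rot'].round(3))
E
python3 shot.py w1
```

```text
[ 458.7 -183.2  404.9] [ 3.141 -0.     1.571]
```

{"op": "apply_moves", "data": {
  "deltas": [
    [-0.03,0,0,0,0,0,0.085],
    [-0.06,0,0,0,0,0,0.085],
    [-0.09,0,0,0,0,0,0.085],
    [-0.12,0,0,0,0,0,0.085],
    [-0.12,0,0,0,0,0,0.085]
  ]
}}

```text
t: 3.12
tcp_pos: [458.0, -306.1, 404.8]
ee_rot: [-3.141, 0.003, 1.566]
contact_force: [-1.0, -0.5, -0.6]
width: 85.4
gripper_force: 0.0
```

```bash
python3 shot.py w2; python3 -c "
from h import *
a=cv2.imread('pics/w1.png');b=cv2.imread('pics/w2.png')
a=np.vstack([a,b]);cv2.imwrite('pics/w12.png',a[:, :]) 
print(a.shape)
cv2.imwrite('pics/w12.png',cv2.resize(np.hstack([a[:384],b]),(800,300)))"
```

```text
[ 458.  -306.1  404.8] [-3.141e+00  3.000e-03  1.566e+00]
(768, 512, 3)
```

View pics/w2.png

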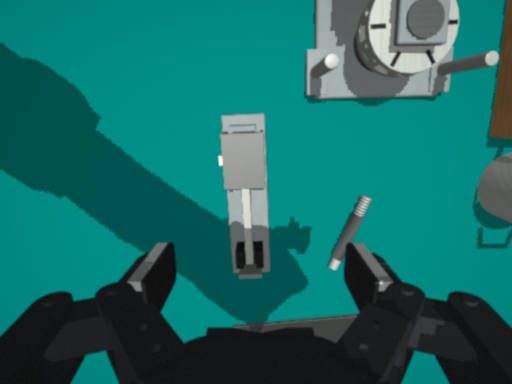

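```bash
cat > m1.py <<'E'
from h import *
import pickle
P=[(pickle.load(open(f'pics/w{k}.pkl','rb')),cv2.imread(f'pics/w{k}.png')) for k in (1,2)]
seedX=plane(P[1][0],244,162,50)
R=[]
for C,im in P:
    p=proj(C,seedX); m=np.zeros((386,514),np.uint8)
    cv2.floodFill(im.copy(),m,tuple(int(round(v)) for v in p),255,(4,)*3,(4,)*3,4|cv2.FLOODFILL_MASK_ONLY|(255<<8))
    m=cv2.morphologyEx(m[1:-1,1:-1],cv2.MORPH_OPEN,np.ones((5,5)))
    c=max(cv2.findContours(m,0,2)[0],key=cv2.contourArea); r=cv2.minAreaRect(c)
    print(r, cv2.boxPoints(r).round(1).tolist()); R.append(r)
X,e=tri((P[0][0],*R[0][0]),(P[1][0],*R[1][0])); print('cover top ctr',X.round(1),e)
B=np.array([plane(P[1][0],*q,X[2]) for q in cv2.boxPoints(R[1])]); print(B.round(1),np.linalg.norm(B-np.roll(B,1,0),axis=1).round(1))
E
python3 m1.py
```

```text
((244.38278198242188, 258.50689697265625), (45.33340072631836, 39.578643798828125), 86.633544921875) [[223.3000030517578, 237.0], [262.79998779296875, 234.6999969482422], [265.5, 280.0], [226.0, 282.29998779296875]]
((243.70753479003906, 160.60342407226562), (54.3331184387207, 42.526397705078125), 87.87889862060547) [[221.5, 134.1999969482422], [264.0, 132.6999969482422], [266.0, 187.0], [223.5, 188.5]]
cover top ctr [ 440.1 -288.9   49.6] [0.0, 0.0]
[[ 416.  -259.3   49.6]
 [ 463.2 -257.9   49.6]
 [ 465.4 -320.    49.6]
 [ 415.8 -321.6   49.6]] [62.3 47.1 62.1 49.6]
```

{"op": "apply_moves", "data": {
  "deltas": [
    [0.014,-0.0185,0.03,0,0,-0.025,0.085],
    [0.014,-0.0185,0.06,0,0,-0.025,0.085],
    [0.014,-0.0185,0.09,0,0,-0.025,0.085],
    [0.014,-0.0185,0.12,0,0,-0.025,0.085],
    [0.014,-0.0185,0.12,0,0,-0.025,0.085]
  ]
}}

```text
t: 3.58
tcp_pos: [439.9, -285.4, 280.4]
ee_rot: [-3.136, -0.003, 1.597]
contact_force: [-0.8, 0.5, -1.5]
width: 85.4
gripper_force: 0.0
```

```bash
python3 shot.py w3
```

```text
[ 439.9 -285.4  280.4] [-3.136e+00 -3.000e-03  1.597e+00]
```

View pics/w3.png

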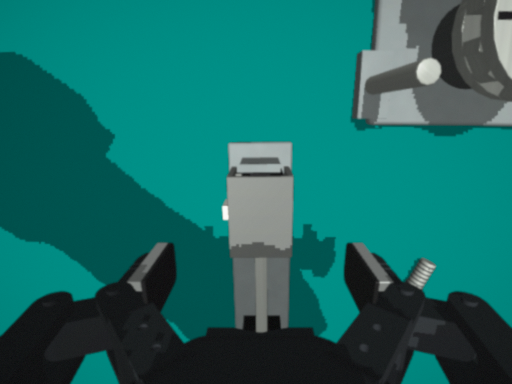

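{"op": "apply_moves", "data": {
  "deltas": [
    [-0.003,0,0.035,0,0,0,0.085],
    [-0.003,0,0.07,0,0,0,0.085],
    [-0.003,0,0.09,0,0,0,0.085],
    [-0.003,0,0.0995,0,0,0,0.085],
    [-0.003,0,0.0995,0,0,0,0.085]
  ]
}}

```text
t: 4.05
tcp_pos: [441.2, -290.2, 185.3]
ee_rot: [-3.141, -0.0, 1.596]
contact_force: [0.1, 1.3, 0.1]
width: 84.9
gripper_force: 0.0
```

{"op": "apply_moves", "data": {
  "deltas": [
    [0,0,0,0,0,0,0.03],
    [0,0,0,0,0,0,0.03],
    [0,0,0,0,0,0,0.03],
    [0,0,0,0,0,0,0.03],
    [0,0,0,0,0,0,0.03]
  ]
}}

```text
t: 4.47
tcp_pos: [440.3, -290.8, 186.9]
ee_rot: [3.141, 0.0, 1.596]
contact_force: [-11.0, 3.2, 21.3]
width: 47.3
gripper_force: 58.8
```

{"op": "apply_moves", "data": {
  "deltas": [
    [0,0,0,0,0,0,0.03],
    [0,0,0,0,0,0,0.03],
    [0,0,0,0,0,0,0.03],
    [0,0,0,0,0,0,0.03],
    [0,0,0,0,0,0,0.03]
  ]
}}

```text
t: 4.88
tcp_pos: [440.3, -290.8, 186.9]
ee_rot: [3.141, 0.0, 1.596]
contact_force: [-11.4, 3.0, 21.3]
width: 47.1
gripper_force: 58.8
```

{"op": "apply_moves", "data": {
  "deltas": [
    [0,0,-0.01,0,0,0,0.03],
    [0,0,-0.03,0,0,0,0.03],
    [0,0,-0.05,0,0,0,0.03],
    [0,0,-0.07,0,0,0,0.03],
    [0,0,-0.09,0,0,0,0.03]
  ]
}}

```text
t: 5.3
tcp_pos: [440.9, -290.3, 277.2]
ee_rot: [3.14, 0.0, 1.596]
contact_force: [0.0, 0.2, -0.0]
width: 47.7
gripper_force: 62.3
```

```bash
python3 shot.py w4; python3 -c "
from h import *
i=viewer.camera('scene');save(crop(i,60,170,120,80,6),'s4')
print(status.observe()['contact_force'],status.observe()['width'])"
```

```text
[ 440.9 -290.3  277.2] [3.14  0.    1.596]
[ 0.93160554 -0.47226865 -1.42670878] 46.85977642950184
```

View pics/w4.png

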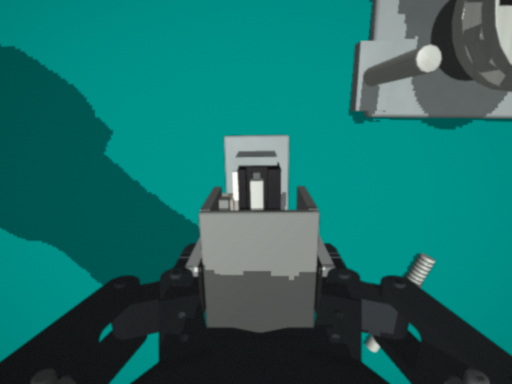

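{"op": "apply_moves", "data": {
  "deltas": [
    [0,-0.04,0,0,0,0,0.03],
    [0,-0.08,0,0,0,0,0.03],
    [0,-0.12,0,0,0,0,0.03],
    [0,-0.14,0.01,0,0,0,0.03],
    [0,-0.14,0.04,0,0,0,0.03]
  ]
}}

```text
t: 5.82
tcp_pos: [298.1, -294.5, 237.7]
ee_rot: [3.137, 0.002, 1.592]
contact_force: [3.5, -1.5, -0.1]
width: 47.4
gripper_force: 62.4
```

{"op": "apply_moves", "data": {
  "deltas": [
    [0,0,0.03,0,0,0,0.03],
    [0,0,0.05,0,0,0,0.03],
    [0,0,0.057,0,0,0,0.03],
    [0,0,0.057,0,0,0,0.03]
  ]
}}

```text
t: 6.15
tcp_pos: [300.4, -294.0, 177.7]
ee_rot: [-3.141, -0.001, 1.595]
contact_force: [-0.8, -0.0, -0.2]
width: 47.1
gripper_force: 65.8
```

{"op": "apply_moves", "data": {
  "deltas": [
    [0,0,0,0,0,0,0.085],
    [0,0,0,0,0,0,0.085],
    [0,0,0,0,0,0,0.085],
    [0,0,0,0,0,0,0.085],
    [0,0,0,0,0,0,0.085]
  ]
}}

```text
t: 6.57
tcp_pos: [301.1, -293.8, 178.5]
ee_rot: [3.141, 0.0, 1.596]
contact_force: [0.8, 0.7, -0.3]
width: 84.6
gripper_force: 0.0
```

{"op": "apply_moves", "data": {
  "deltas": [
    [0,0,-0.03,0,0,0,0.085],
    [0,0,-0.07,0,0,0,0.085],
    [0,0,-0.11,0,0,0,0.085],
    [0,0,-0.15,0,0,0,0.085],
    [0,0,-0.17,0,0,0,0.085]
  ]
}}

```text
t: 6.98
tcp_pos: [300.7, -294.5, 351.8]
ee_rot: [3.139, 0.002, 1.595]
contact_force: [1.0, 0.7, -0.2]
width: 84.6
gripper_force: 0.0
```

{"op": "apply_moves", "data": {
  "deltas": [
    [-0.02,0.04,0,0,0,0,0.085],
    [-0.02,0.08,0,0,0,0,0.085],
    [-0.02,0.12,0,0,0,0,0.085],
    [-0.02,0.14,0,0,0,0,0.085],
    [-0.02,0.14,0,0,0,0,0.085]
  ]
}}

```text
t: 7.4
tcp_pos: [445.5, -309.0, 347.9]
ee_rot: [3.141, 0.001, 1.6]
contact_force: [-0.1, -0.2, -0.5]
width: 85.1
gripper_force: 0.0
```

```bash
python3 shot.py w5
```

```text
[ 445.5 -309.   347.9] [3.141e+00 1.000e-03 1.600e+00]
```

View pics/w5.png

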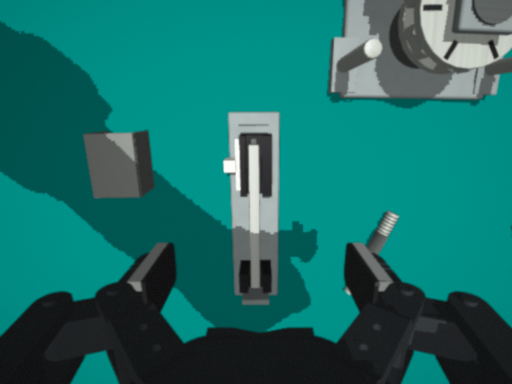

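{"op": "apply_moves", "data": {
  "deltas": [
    [-0.035,0,0.02,0,0,0,0.085],
    [-0.065,-0.002,0.04,0,0,0,0.085],
    [-0.065,-0.002,0.05,0,0,0,0.085],
    [-0.065,-0.002,0.05,0,0,0,0.085]
  ]
}}

```text
t: 7.78
tcp_pos: [438.9, -376.4, 296.3]
ee_rot: [-3.138, -0.001, 1.592]
contact_force: [0.1, 1.1, -1.1]
width: 84.5
gripper_force: 0.0
```

```bash
python3 shot.py w6; cat > m2.py <<'E'
from h import *
import pickle
O=[]
for k in (5,6):
    C=pickle.load(open(f'pics/w{k}.pkl','rb')); im=cv2.imread(f'pics/w{k}.png')
    p=[proj(C,q) for q in ([440,-262,38],[443,-432,38])]
    m=((im.min(2)>150)*255).astype(np.uint8); roi=np.zeros_like(m)
    cv2.line(roi,*[tuple(int(round(v)) for v in q) for q in p],255,16); m&=roi
    n,l,st,ce=cv2.connectedComponentsWithStats(m); j=1+np.argmax(st[1:,4])
    ys,xs=np.nonzero(l==j); r=cv2.minAreaRect(np.c_[xs,ys].astype(np.float32)); b=cv2.boxPoints(r)
    b=b[np.argsort(b[:,1])]; e=[b[:2].mean(0),b[2:].mean(0)]; print(k,r,[v.round(1) for v in e],[plane(C,*v,38).round(1) for v in e]); O.append((C,e))
for i in (0,1): print(tri(*[(C,*e[i]) for C,e in O]))
E
python3 m2.py
```

```text
[ 438.9 -376.4  296.3] [-3.138e+00 -1.000e-03  1.592e+00]
5 ((255.59178161621094, 189.02537536621094), (16.941591262817383, 88.09056091308594), 2.4540317058563232) [array([257.5, 145. ], dtype=float32), array([253.7, 233. ], dtype=float32)] [array([ 442.6, -268.9,   38. ]), array([ 441.1, -360.7,   38. ])]
6 ((264.5627746582031, 150.474609375), (16.988662719726562, 179.01112365722656), 0.596809446811676) [array([265.5,  61. ], dtype=float32), array([263.6, 240. ], dtype=float32)] [array([ 440.4, -268.9,   38. ]), array([ 442.6, -411.5,   38. ])]
(array([ 441.49950146, -268.90182824,   37.58589304]), [1.1, 1.1])
(array([436.75943898, -48.82523759, 786.79091351]), [18.0, 18.0])
```

```bash
python3 -c "
from h import *
print(status.observe()['tcp_pos'],go([442.2,-377,189],1.596))"
```

```text
[ 439.70149011 -375.60629331  297.570695  ] (array([-0.0015,  0.0027,  0.1086]), array([-0.0021, -0.0009, -0.0023]))
```

{"op": "apply_moves", "data": {
  "deltas": [
    [-0.001,0.0015,0.03,0,0,0,0.06],
    [-0.001,0.0015,0.06,0,0,0,0.06],
    [-0.001,0.0015,0.09,0,0,0,0.06],
    [-0.001,0.0015,0.108,0,0,0,0.06],
    [-0.001,0.0015,0.108,0,0,0,0.06]
  ]
}}

```text
t: 8.25
tcp_pos: [442.0, -374.8, 188.3]
ee_rot: [-3.139, -0.002, 1.597]
contact_force: [-0.6, 1.1, -0.7]
width: 59.9
gripper_force: 0.0
```

{"op": "apply_moves", "data": {
  "deltas": [
    [0,0,0,0,0,0,0],
    [0,0,0,0,0,0,0],
    [0,0,0,0,0,0,0],
    [0,0,0,0,0,0,0],
    [0,0,0,0,0,0,0]
  ]
}}

```text
t: 8.67
tcp_pos: [442.9, -376.4, 191.8]
ee_rot: [3.14, 0.001, 1.596]
contact_force: [-1.5, 3.1, 14.8]
width: 8.7
gripper_force: 58.6
```

{"op": "apply_moves", "data": {
  "deltas": [
    [0,0,0,0,0,0,0],
    [0,0,0,0,0,0,0]
  ]
}}

```text
t: 8.83
tcp_pos: [442.9, -376.5, 191.8]
ee_rot: [3.14, 0.001, 1.596]
contact_force: [-2.7, 3.6, 16.1]
width: 8.7
gripper_force: 58.8
```

```bash
cat > m3.py <<'E'
from h import *
# lift: marks etc in top picture and wrist w5
t=cv2.imread('pics/top0.png'); w=cv2.imread('pics/w1.png'); w3=cv2.imread('pics/w5.png')
a=crop(t,225,120,110,80,4); b=crop(w,150,0,270,160,3)[:, :]
im=np.zeros((600,800,3),np.uint8); im[:320,:440]=a; b=crop(w3,320,0,192,110,2); im[:220,440-84+84:440+360]=b[:, :360]; c=crop(w,330,60,182,135,2);im[320:590,:364]=c
cv2.imwrite('pics/lift.png',im)
E
python3 m3.py
```

```text
(no output)
```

View pics/lift.png

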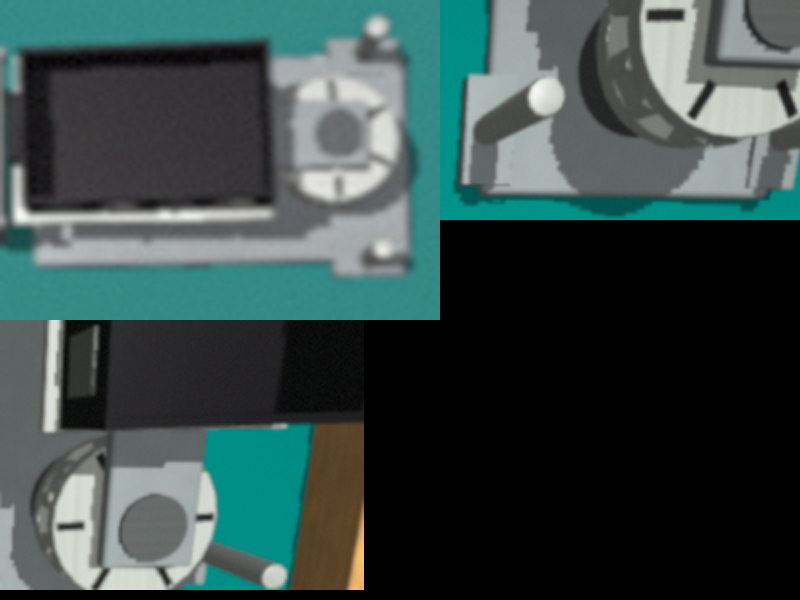

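```bash
cat > m4.py <<'E'
from h import *
import pickle
C1=pickle.load(open('pics/w1.pkl','rb'));C5=pickle.load(open('pics/w5.pkl','rb'));T=cam('top')
A={'L':(365,162.5),'R':(432.5,158.5),'LL':(380,189),'LR':(412,187.5)}
B={'L':(432.5,7.5),'LL':(451.5,49.5),'LR':(493.5,49)}
for k in A:
    print(k,plane(C1,*A[k],88).round(1), plane(C5,*B[k],88).round(1) if k in B else '', [v for v in tri((C1,*A[k]),(C5,*B[k]))] if k in B else '')
tm={'up':(331,90),'upR':(376,112),'lowR':(381,156),'down':(339,186)}
for k,(u,v) in tm.items(): print(k,plane(T,225+u/4,120+v/4,88).round(1))
print('posts top92',plane(T,225+376/4,120+27/4,92),plane(T,225+383/4,120+248/4,92), plane(C5,320+(545-440)/2,96/2,92))
print('crate rim?',plane(T,225+22/4,120+50/4,160),plane(T,225+268/4,120+44/4,160),plane(T,225+270/4,120+205/4,160),plane(T,225+28/4,120+210/4,160))
E
python3 m4.py
```

```text
L [ 565.6 -160.7   88. ] [ 565.7 -160.7   88. ] [array([ 565.63683539, -160.73138061,   88.06689648]), [0.1, 0.1]]
R [ 634.7 -156.3   88. ]  
LL [ 584.1 -188.4   88. ] [ 585.  -187.8   88. ] [array([ 583.7572802 , -188.10102665,   89.4740941 ]), [0.3, 0.3]]
LR [ 617.8 -186.7   88. ] [ 617.7 -185.5   88. ] [array([ 616.32029479, -186.05230047,   90.17098422]), [0.3, 0.3]]
up [ 629.1 -156.1   88. ]
upR [ 614.4 -186.4   88. ]
lowR [ 584.5 -189.8   88. ]
down [ 563.8 -161.7   88. ]
posts top92 [ 671.70622425 -185.84809932   92.        ] [ 521.9065042  -190.65044644   92.        ] [ 523.7760225  -190.70562287   92.        ]
crate rim? [636.93280023  46.19171083 160.        ] [ 642.33817978 -108.55909617  160.        ] [ 540.34242584 -110.51898397  160.        ] [535.37345754  40.3087906  160.        ]
```

{"op": "apply_moves", "data": {
  "deltas": [
    [0,0,-0.01,0,0,0,0],
    [0,0,-0.03,0,0,0,0],
    [0,0,-0.05,0,0,0,0],
    [0,0,-0.07,0,0,0,0],
    [0,0,-0.09,0,0,0,0]
  ]
}}

```text
t: 9.25
tcp_pos: [442.3, -376.3, 282.1]
ee_rot: [3.141, 0.0, 1.595]
contact_force: [0.7, 0.8, -0.8]
width: 8.5
gripper_force: 59.7
```

{"op": "apply_moves", "data": {
  "deltas": [
    [0.015,0.02,0,0,0,0.12,0],
    [0.03,0.04,0,0,0,0.24,0],
    [0.045,0.06,0,0,0,0.36,0],
    [0.06,0.081,0.02,0,0,0.479,0],
    [0.06,0.081,0.03,0,0,0.479,0]
  ]
}}

```text
t: 9.67
tcp_pos: [526.1, -309.9, 249.4]
ee_rot: [3.141, -0.002, 1.115]
contact_force: [0.7, 2.0, -2.4]
width: 8.3
gripper_force: 59.7
```

{"op": "apply_moves", "data": {
  "deltas": [
    [0,0,0.01,0,0,0,0],
    [0,0,0.023,0,0,0,0],
    [0,0,0.023,0,0,0,0]
  ]
}}

```text
t: 9.92
tcp_pos: [520.8, -314.6, 225.4]
ee_rot: [-3.139, 0.0, 1.117]
contact_force: [-1.5, -0.4, -2.3]
width: 8.7
gripper_force: 59.6
```

```bash
python3 shot.py w7; python3 -c "
from h import *
import pickle
C=pickle.load(open('pics/w7.pkl','rb'));im=cv2.imread('pics/w7.png')
for r,z in((42,70),(0,70),(60,70)):print(proj(C,[598+r*np.cos(np.radians(-116)),-158.5+r*np.sin(np.radians(-116)),z]))
cv2.imwrite('pics/w7b.png',crop(im[:,:,:],130,0,266,200,3))"
```

```text
[ 520.8 -314.6  225.4] [-3.139  0.     1.117]
[262.48996056 -57.27810364]
[ 262.6087455  -189.89897168]
[262.42181116  -3.77028715]
```

View pics/w7b.png

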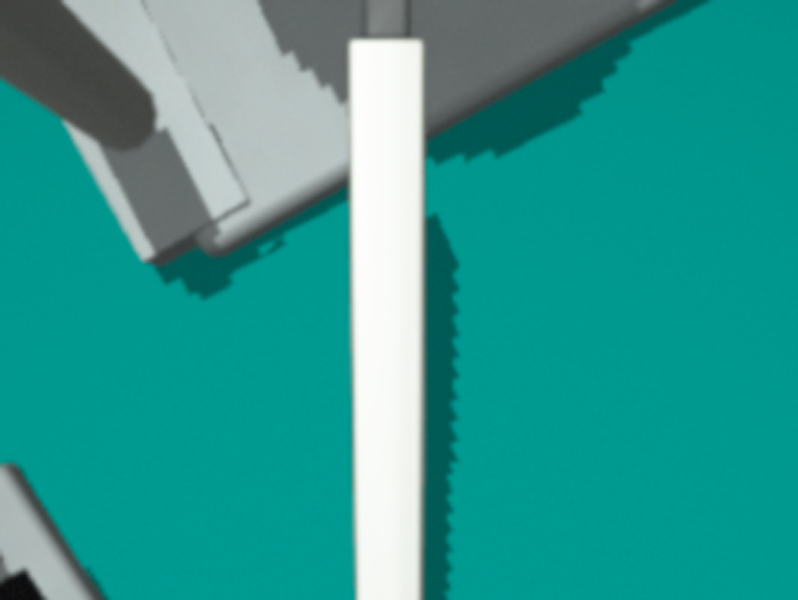

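{"op": "apply_moves", "data": {
  "deltas": [
    [0,0.0012,-0.0035,0,0,0,0],
    [0.01,0.0012,-0.0035,0,0,0,0],
    [0.018,0.0012,-0.0035,0,0,0,0],
    [0.024,0.0012,-0.0035,0,0,0,0],
    [0.024,0.0012,-0.0035,0,0,0,0]
  ]
}}

```text
t: 10.38
tcp_pos: [534.7, -291.3, 230.9]
ee_rot: [3.141, -0.001, 1.119]
contact_force: [0.6, 0.2, -1.5]
width: 8.3
gripper_force: 59.7
```

```bash
python3 shot.py w8
```

```text
[ 534.7 -291.3  230.9] [ 3.141e+00 -1.000e-03  1.119e+00]
```

{"op": "apply_moves", "data": {
  "deltas": [
    [0.005,0,0,0,0,0,0],
    [0.01,0,0,0,0,0,0],
    [0.014,0,0,0,0,0,0],
    [0.014,0,0,0,0,0,0]
  ]
}}

```text
t: 10.77
tcp_pos: [540.3, -279.7, 230.6]
ee_rot: [-3.141, -0.0, 1.118]
contact_force: [0.6, 0.8, -1.5]
width: 8.7
gripper_force: 59.7
```

{"op": "apply_moves", "data": {
  "deltas": [
    [0.001,0.016,0.001,0,0,-0.12,0],
    [0.0038,0.0319,0.001,0,0,-0.24,0],
    [0.0086,0.0472,0.001,0,0,-0.36,0],
    [0.0151,0.0619,0.001,0,0,-0.48,0],
    [0.0234,0.0757,0.001,0,0,-0.6,0]
  ]
}}

```text
t: 11.18
tcp_pos: [617.0, -293.0, 228.6]
ee_rot: [-3.137, -0.002, 1.723]
contact_force: [-15.7, 5.4, -0.9]
width: 8.3
gripper_force: 75.1
```

```bash
python3 -c "
from h import *
s=status.observe();p=s['tcp_pos'][:2]-[598,-158.5];print(s['contact_force'],np.hypot(*p),np.degrees(np.arctan2(p[1],p[0])),np.degrees(s['ee_rot'][2])-180)"; python3 shot.py w9
```

```text
[-15.69153016   5.3656438   -0.91562561] 135.86779118628883 -81.95533809021443 -81.28644900592208
[ 617.  -293.   228.6] [-3.137e+00 -2.000e-03  1.723e+00]
```

View pics/w9.png

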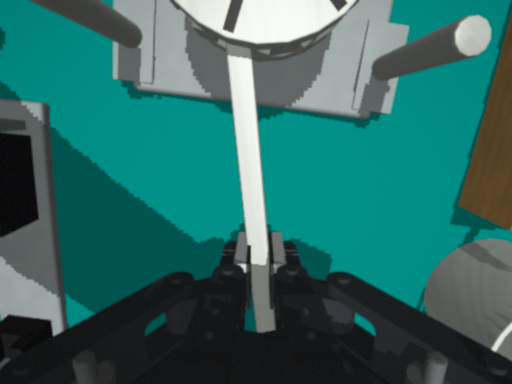

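{"op": "apply_moves", "data": {
  "deltas": [
    [0.001,0.016,0,0,0,-0.12,0],
    [0.0038,0.0319,0,0,0,-0.24,0],
    [0.0086,0.0472,0,0,0,-0.36,0],
    [0.0151,0.0619,0,0,0,-0.48,0],
    [0.0198,0.07,0,0,0,-0.55,0]
  ]
}}

```text
t: 11.65
tcp_pos: [683.9, -264.0, 228.9]
ee_rot: [-3.138, -0.001, 2.274]
contact_force: [-11.2, -8.3, -0.6]
width: 8.5
gripper_force: 75.1
```

{"op": "apply_moves", "data": {
  "deltas": [
    [0,0,0,0,0,0,0],
    [0,0,0,0,0,0,0]
  ]
}}

```text
t: 11.82
tcp_pos: [683.4, -264.6, 229.2]
ee_rot: [-3.138, -0.0, 2.267]
contact_force: [-7.4, -8.0, -0.9]
width: 8.5
gripper_force: 67.1
```

```bash
python3 shot.py w10; python3 -c "
from h import *
s=status.observe();p=s['tcp_pos'][:2]-[598,-158.5];print(s['contact_force'],s['ft_torque'],np.hypot(*p),np.degrees(np.arctan2(p[1],p[0])),np.degrees(s['ee_rot'][2])-180)"
```

```text
[ 683.4 -264.6  229.2] [-3.138 -0.     2.267]
[-7.63507595 -7.43811693 -1.0373826 ] [-1.55510679  1.57805391  1.00725592] 136.28715193952044 -51.310316796446166 -50.154376124416586
```

View pics/w10.png

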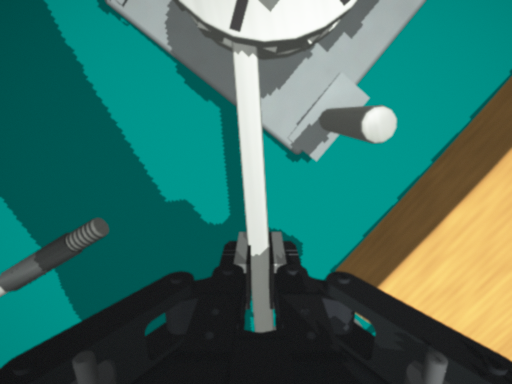

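```bash
python3 -c "
from h import *
import pickle
C=pickle.load(open('pics/w10.pkl','rb'))
for q in ((234,29),(244,0)):
  p=plane(C,*q,88)[:2]-[598,-158.5]; print(p,np.hypot(*p),np.degrees(np.arctan2(p[1],p[0])))
for q in ((264,330),(258,240),(245,50)): print(plane(C,*q,75))
"
```

```text
[ 15.09147111 -36.30266293] 39.314575365512695 -67.42673284366094
[ 12.03621601 -27.04157604] 29.599279226937696 -66.00613505819017
[ 709.83137177 -293.16205488   75.        ]
[ 674.39010768 -255.51298682   75.        ]
[ 618.22542927 -196.11112219   75.        ]
```

{"op": "apply_moves", "data": {
  "deltas": [
    [0,-0.003,0,0,0,0,0],
    [-0.015,-0.003,0,0,0,0,0],
    [-0.035,-0.003,0,0,0,0,0],
    [-0.05,-0.003,0,0,0,0,0],
    [-0.05,-0.003,0,0,0,0,0]
  ]
}}

```text
t: 12.28
tcp_pos: [714.5, -306.0, 229.4]
ee_rot: [-3.14, 0.001, 2.265]
contact_force: [-0.7, -0.8, -1.1]
width: 8.5
gripper_force: 61.8
```

```bash
python3 shot.py w11
```

```text
[ 714.5 -306.   229.4] [-3.140e+00  1.000e-03  2.265e+00]
```

View pics/w11.png

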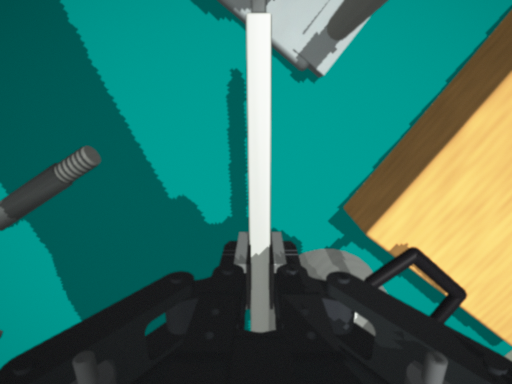

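{"op": "apply_moves", "data": {
  "deltas": [
    [0.0014,-0.0225,0,0,0,0.12,0],
    [0.0054,-0.0447,0,0,0,0.24,0],
    [0.012,-0.0662,0,0,0,0.36,0],
    [0.0212,-0.0868,0,0,0,0.48,0],
    [0.0328,-0.1061,0,0,0,0.6,0]
  ]
}}

```text
t: 12.75
tcp_pos: [610.1, -346.5, 229.7]
ee_rot: [-3.141, 0.0, 1.66]
contact_force: [0.7, -0.1, -1.4]
width: 8.4
gripper_force: 61.8
```

{"op": "apply_moves", "data": {
  "deltas": [
    [0.0014,-0.0225,0,0,0,0.12,0],
    [0.0054,-0.0447,0,0,0,0.24,0],
    [0.012,-0.0662,0,0,0,0.36,0],
    [0.0212,-0.0868,0,0,0,0.48,0],
    [0.0328,-0.1061,0,0,0,0.6,0]
  ]
}}

```text
t: 13.17
tcp_pos: [501.2, -323.3, 229.8]
ee_rot: [-3.142, -0.0, 1.06]
contact_force: [0.0, -0.5, -3.0]
width: 8.3
gripper_force: 61.8
```

{"op": "apply_moves", "data": {
  "deltas": [
    [0.0012,-0.0214,0,0,0,0.114,0],
    [0.0012,-0.0214,0,0,0,0.114,0],
    [0.0012,-0.0214,0,0,0,0.114,0]
  ]
}}

```text
t: 13.42
tcp_pos: [484.3, -311.3, 229.8]
ee_rot: [-3.141, -0.001, 0.953]
contact_force: [0.6, -0.1, -0.9]
width: 8.3
gripper_force: 61.8
```

```bash
cat > pre.py <<'E'
import sys
from h import *
th=np.radians(float(sys.argv[1])); r=float(sys.argv[2]); u=np.array([np.cos(th),np.sin(th)])
p=np.array([598,-158.5])+r*u; print(status.observe()['tcp_pos'],go([*p,228.8],th+np.pi))
E
python3 shot.py w12; python3 pre.py -127 173.5
python3 - <<'E'
from h import *
t=viewer.camera('top'); save(t,'top2'); a=crop(t,270,135,70,70,8); save(a,'top2c')
# marks: sample ring at radius 34, z=88
C=cam('top'); g=t.min(2).astype(float)
for n,c in (('top',(598,-158.5)),('top',(597,-158.5))):
    A=np.arange(-180,180,2); v=[np.mean([cv2.remap(g.astype(np.float32),*[np.float32([[q]]) for q in proj(C,[c[0]+r*np.cos(np.radians(a)),c[1]+r*np.sin(np.radians(a)),88])],1)[0,0] for r in (32,35,38)]) for a in A]
    v=np.array(v); print([(int(A[i]),int(v[i])) for i in range(1,len(A)-1) if v[i]<=v[i-1] and v[i]<=v[i+1] and v[i]<np.median(v)-15])
E
```

```text
[ 484.3 -311.3  229.8] [-3.141e+00 -1.000e-03  9.530e-01]
[ 484.94681218 -311.74515798  229.94314153] (array([ 0.017 , -0.0014,  0.0012]), array([ 0.0003, -0.0005,  0.0297]))
[(-128, 145), (-68, 149), (-6, 154), (90, 106), (98, 107), (118, 114), (172, 163)]
[(-126, 149), (-66, 147), (-6, 153), (84, 106), (88, 106), (98, 106), (118, 111), (172, 165)]
```

{"op": "apply_moves", "data": {
  "deltas": [
    [0.01,-0.0012,0.001,0,0,0.031,0],
    [0.017,-0.0012,0.001,0,0,0.031,0],
    [0.017,-0.0012,0.001,0,0,0.031,0]
  ]
}}

```text
t: 13.77
tcp_pos: [495.0, -296.6, 228.5]
ee_rot: [-3.142, -0.001, 0.925]
contact_force: [0.7, -0.0, -1.2]
width: 8.3
gripper_force: 61.8
```

{"op": "apply_moves", "data": {
  "deltas": [
    [0.01,0,0,0,0,0,0],
    [0.02,0,0,0,0,0,0],
    [0.03,0,0,0,0,0,0],
    [0.039,0,0,0,0,0,0],
    [0.039,0,0,0,0,0,0]
  ]
}}

```text
t: 14.18
tcp_pos: [518.6, -264.9, 228.5]
ee_rot: [-3.141, -0.0, 0.925]
contact_force: [-0.3, 0.4, -1.4]
width: 8.3
gripper_force: 61.8
```

```bash
python3 pre.py -127 134.5
```

```text
[ 518.61961934 -264.90959901  228.53263357] (array([-0.0017, -0.0006, -0.0003]), array([-0.0001, -0.0003, -0.0004]))
```

{"op": "apply_moves", "data": {
  "deltas": [
    [0.001,0.016,0,0,0,-0.12,0],
    [0.0038,0.0319,0,0,0,-0.24,0],
    [0.0086,0.0472,0,0,0,-0.36,0],
    [0.0151,0.0619,0,0,0,-0.48,0],
    [0.0234,0.0757,0,0,0,-0.6,0]
  ]
}}

```text
t: 14.6
tcp_pos: [590.8, -293.5, 227.5]
ee_rot: [-3.136, -0.002, 1.529]
contact_force: [-13.6, 8.1, -0.2]
width: 8.5
gripper_force: 76.1
```

{"op": "apply_moves", "data": {
  "deltas": [
    [0.001,0.016,0,0,0,-0.12,0],
    [0.0038,0.0319,0,0,0,-0.24,0],
    [0.0086,0.0472,0,0,0,-0.36,0],
    [0.0151,0.0619,0,0,0,-0.48,0],
    [0.0234,0.0757,0,0,0,-0.6,0]
  ]
}}

```text
t: 15.02
tcp_pos: [667.2, -275.3, 227.6]
ee_rot: [-3.137, -0.002, 2.127]
contact_force: [-14.4, -1.6, -0.7]
width: 8.4
gripper_force: 76.3
```

{"op": "apply_moves", "data": {
  "deltas": [
    [0.001,0.016,0,0,0,-0.12,0],
    [0.0038,0.0319,0,0,0,-0.24,0],
    [0.0047,0.0352,0,0,0,-0.266,0],
    [0.0047,0.0352,0,0,0,-0.266,0]
  ]
}}

```text
t: 15.35
tcp_pos: [695.5, -252.6, 228.2]
ee_rot: [-3.138, -0.0, 2.391]
contact_force: [-7.8, -8.5, -1.4]
width: 8.4
gripper_force: 68.8
```

```bash
python3 pre.py -43 134.5; python3 -c "
from h import *
print(status.observe()['contact_force'])"; cat > marks.py <<'E'
from h import *
import sys
t=viewer.camera('top'); save(t,sys.argv[1]); C=cam('top'); g=t.min(2).astype(np.float32); c=(597.5,-158.5)
A=np.arange(-180,181,1.)
v=np.array([np.mean([cv2.remap(g,*[np.float32([[q]]) for q in proj(C,[c[0]+r*np.cos(np.radians(a)),c[1]+r*np.sin(np.radians(a)),88])],1)[0,0] for r in (32,35,38)]) for a in A])
v=cv2.GaussianBlur(v[None].astype(np.float32),(0,0),2)[0]
print([(int(A[i]),int(v[i])) for i in range(1,len(A)-1) if v[i]<=v[i-1] and v[i]<v[i+1] and v[i]<np.median(v)-12])
E
python3 marks.py top3
```

```text
[ 695.51076394 -252.64813323  228.15289414] (array([ 0.001 ,  0.0024, -0.0007]), array([-0.0032, -0.0003,  0.0001]))
[-7.76613883 -8.48930269 -1.43309162]
[(39, 56), (50, 55), (75, 58)]
```

{"op": "apply_moves", "data": {
  "deltas": [
    [0,-0.003,0,0,0,0,0],
    [-0.015,-0.003,0,0,0,0,0],
    [-0.035,-0.003,0,0,0,0,0],
    [-0.053,-0.003,0,0,0,0,0],
    [-0.053,0,0,0,0,0,0]
  ]
}}

```text
t: 15.82
tcp_pos: [732.6, -287.9, 225.4]
ee_rot: [-3.138, -0.014, 2.387]
contact_force: [-36.4, 12.9, 7.6]
width: 8.4
gripper_force: 66.2
```

{"op": "apply_moves", "data": {
  "deltas": [
    [0.0014,-0.0225,0,0,0,0.12,0],
    [0.0054,-0.0447,0,0,0,0.24,0],
    [0.012,-0.0662,0,0,0,0.36,0],
    [0.0212,-0.0868,0,0,0,0.48,0],
    [0.0328,-0.1061,0,0,0,0.6,0]
  ]
}}

```text
t: 16.23
tcp_pos: [636.7, -344.1, 228.6]
ee_rot: [-3.141, 0.001, 1.781]
contact_force: [0.3, -0.3, -1.4]
width: 8.5
gripper_force: 64.3
```

{"op": "apply_moves", "data": {
  "deltas": [
    [0.0014,-0.0225,0,0,0,0.12,0],
    [0.0054,-0.0447,0,0,0,0.24,0],
    [0.012,-0.0662,0,0,0,0.36,0],
    [0.0212,-0.0868,0,0,0,0.48,0],
    [0.0328,-0.1061,0,0,0,0.6,0]
  ]
}}

```text
t: 16.65
tcp_pos: [525.8, -334.3, 228.8]
ee_rot: [3.141, 0.001, 1.181]
contact_force: [0.3, -0.1, -1.0]
width: 8.3
gripper_force: 64.3
```

{"op": "apply_moves", "data": {
  "deltas": [
    [0.0012,-0.0214,0,0,0,0.114,0],
    [0.002,-0.027,0,0,0,0.144,0],
    [0.002,-0.027,0,0,0,0.144,0]
  ]
}}

```text
t: 16.9
tcp_pos: [502.3, -321.3, 228.8]
ee_rot: [-3.141, -0.0, 1.043]
contact_force: [-0.1, -0.5, -1.9]
width: 8.5
gripper_force: 64.3
```

```bash
python3 marks.py top4; python3 pre.py -120 173.5; python3 - <<'E'
from h import *
s=viewer.camera('scene'); save(s,'sc4'); t=cv2.imread('pics/top4.png')[:,:,::-1]
a=crop(s,200,165,190,95,4)
b=crop(t,145,120,180,60,4)
im=np.zeros((600,800,3),np.uint8);im[:380,:760]=a;im[380:600,:720]=b[:220]
save(im,'cc4')
E
```

```text
[(-121, 151), (-59, 157), (2, 163), (88, 105), (98, 106)]
[ 503.42128342 -321.60642448  228.9243762 ] (array([0.015 , 0.0003, 0.0001]), array([ 0.0003,  0.0001, -0.0011]))
```

View pics/cc4.png

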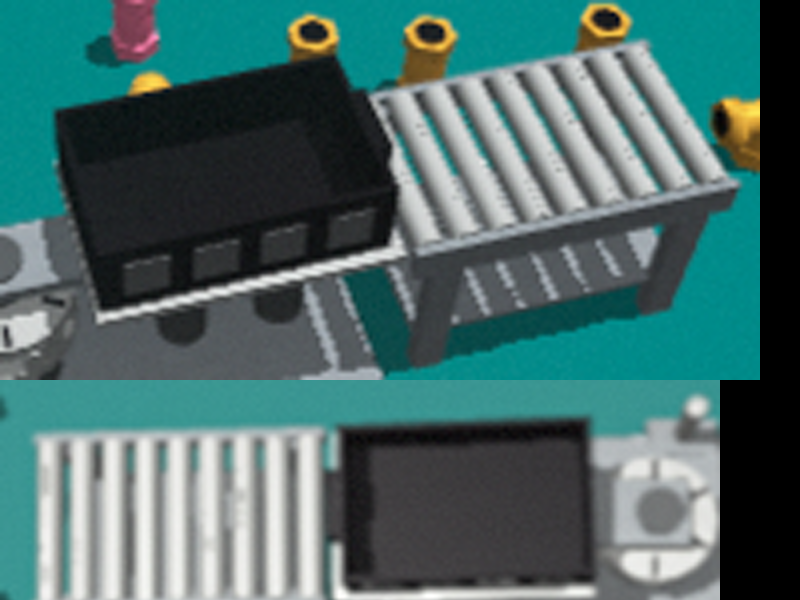

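{"op": "apply_moves", "data": {
  "deltas": [
    [0.014,0.0003,0,0,0,0,0],
    [0.026,0.0003,0,0,0,0,0],
    [0.038,0.0003,0,0,0,0,0],
    [0.053,0.0003,0,0,0,0,0],
    [0.053,0.0003,0,0,0,0,0]
  ]
}}

```text
t: 17.42
tcp_pos: [529.0, -278.2, 229.2]
ee_rot: [3.14, 0.007, 1.042]
contact_force: [-15.1, -20.7, 3.0]
width: 8.4
gripper_force: 64.6
```

```bash
python3 pre.py -120 134.5;python3 -c "
from h import *
print(status.observe()['contact_force'])"
```

```text
[ 529.02211656 -278.21916619  229.15087604] (array([ 0.0037, -0.0001,  0.0003]), array([ 0.0015,  0.0075, -0.0047]))
[-15.10905341 -20.73199592   3.04441052]
```

{"op": "apply_moves", "data": {
  "deltas": [
    [-0.006,0,0,0,0,0,0],
    [-0.006,0,0,0,0,0,0],
    [-0.006,0,0,0,0,0,0]
  ]
}}

```text
t: 17.67
tcp_pos: [527.6, -280.9, 228.8]
ee_rot: [3.141, -0.0, 1.045]
contact_force: [-0.7, -0.7, 1.2]
width: 8.6
gripper_force: 64.4
```

```bash
python3 pre.py -120 140;python3 -c "
from h import *
print(status.observe()['contact_force'])"
```

```text
[ 527.62864657 -280.87822037  228.81291328] (array([ 0.0012, -0.0002,  0.    ]), array([ 0.0004, -0.0001, -0.0025]))
[-0.71632933 -0.65305342  1.16239712]
```

{"op": "apply_moves", "data": {
  "deltas": [
    [0.001,0.0168,0,0,0,-0.12,0],
    [0.004,0.0333,0,0,0,-0.24,0],
    [0.009,0.0493,0,0,0,-0.36,0],
    [0.0158,0.0646,0,0,0,-0.48,0],
    [0.0245,0.079,0,0,0,-0.6,0]
  ]
}}

```text
t: 18.08
tcp_pos: [607.3, -299.4, 227.6]
ee_rot: [-3.137, -0.002, 1.651]
contact_force: [-14.3, 3.7, 0.8]
width: 8.8
gripper_force: 74.2
```

{"op": "apply_moves", "data": {
  "deltas": [
    [0.001,0.0168,0,0,0,-0.12,0],
    [0.004,0.0333,0,0,0,-0.24,0],
    [0.009,0.0493,0,0,0,-0.36,0],
    [0.0158,0.0646,0,0,0,-0.48,0],
    [0.0245,0.079,0,0,0,-0.6,0]
  ]
}}

```text
t: 18.5
tcp_pos: [684.2, -270.0, 227.8]
ee_rot: [-3.138, -0.002, 2.25]
contact_force: [-12.9, -4.8, 1.4]
width: 8.8
gripper_force: 73.3
```

{"op": "apply_moves", "data": {
  "deltas": [
    [0.001,0.0154,0,0,0,-0.11,0],
    [0.001,0.0154,0,0,0,-0.11,0],
    [0.001,0.0154,0,0,0,-0.11,0]
  ]
}}

```text
t: 18.75
tcp_pos: [696.0, -259.2, 228.2]
ee_rot: [-3.139, -0.001, 2.356]
contact_force: [-8.2, -7.2, 1.7]
width: 8.3
gripper_force: 67.1
```

```bash
python3 pre.py -45 140;python3 -c "
from h import *
print(status.observe()['contact_force'])"
```

```text
[ 695.98188527 -259.20645659  228.20775612] (array([ 0.0005,  0.0019, -0.0006]), array([-0.0024, -0.0007,  0.0002]))
[-8.15683212 -7.15612719  1.71302802]
```

{"op": "apply_moves", "data": {
  "deltas": [
    [0,-0.004,0,0,0,0,0],
    [-0.01,-0.004,0,0,0,0,0],
    [-0.02,-0.003,0,0,0,0,0],
    [-0.03,-0.002,0,0,0,0,0],
    [-0.03,0,0,0,0,0,0]
  ]
}}

```text
t: 19.17
tcp_pos: [718.0, -280.8, 228.4]
ee_rot: [-3.142, 0.0, 2.354]
contact_force: [-0.2, 0.9, -0.5]
width: 8.6
gripper_force: 64.0
```

{"op": "apply_moves", "data": {
  "deltas": [
    [0.0012,-0.0204,0,0,0,0.12,0],
    [0.0049,-0.0404,0,0,0,0.24,0],
    [0.0109,-0.0599,0,0,0,0.36,0],
    [0.0192,-0.0785,0,0,0,0.48,0],
    [0.0297,-0.096,0,0,0,0.6,0]
  ]
}}

```text
t: 19.58
tcp_pos: [627.5, -326.9, 228.5]
ee_rot: [3.141, -0.0, 1.748]
contact_force: [-0.1, -1.0, -1.1]
width: 8.5
gripper_force: 64.0
```

{"op": "apply_moves", "data": {
  "deltas": [
    [0.0012,-0.0204,0,0,0,0.12,0],
    [0.0049,-0.0404,0,0,0,0.24,0],
    [0.0109,-0.0599,0,0,0,0.36,0],
    [0.0192,-0.0785,0,0,0,0.48,0],
    [0.0297,-0.096,0,0,0,0.6,0]
  ]
}}

```text
t: 20.0
tcp_pos: [527.5, -314.6, 228.6]
ee_rot: [3.142, -0.0, 1.148]
contact_force: [1.1, -0.2, -2.2]
width: 8.5
gripper_force: 64.0
```

```bash
python3 shot.py w13; python3 marks.py top5; python3 pre.py -120 170
```

```text
[ 527.5 -314.6  228.6] [ 3.142 -0.     1.148]
[(-120, 137), (-58, 148), (2, 159), (41, 153), (98, 103), (119, 101)]
[ 526.48555708 -313.8789409   228.40714517] (array([ 0.0019, -0.0156, -0.0004]), array([-0.0021, -0.0008,  0.1009]))
```

{"op": "apply_moves", "data": {
  "deltas": [
    [0,0,-0.04,0,0,0,0],
    [0,0,-0.08,0,0,0,0],
    [0,0,-0.12,0,0,0,0],
    [0,0,-0.15,0,0,0,0]
  ]
}}

```text
t: 20.43
tcp_pos: [528.9, -314.9, 381.8]
ee_rot: [3.14, -0.0, 1.156]
contact_force: [0.8, -0.7, -0.3]
width: 8.6
gripper_force: 64.0
```

{"op": "apply_moves", "data": {
  "deltas": [
    [0,0,0,0,0,0.12,0],
    [0,0,0,0,0,0.24,0],
    [0,0,0,0,0,0.36,0],
    [0,0,0,0,0,0.48,0],
    [0,0,0,0,0,0.6,0]
  ]
}}

```text
t: 20.85
tcp_pos: [529.0, -314.5, 378.7]
ee_rot: [-3.141, -0.001, 0.55]
contact_force: [0.2, -0.3, -1.0]
width: 8.7
gripper_force: 64.0
```

{"op": "apply_moves", "data": {
  "deltas": [
    [0,0,0,0,0,0.12,0],
    [0,0,0,0,0,0.24,0],
    [0,0,0,0,0,0.36,0],
    [0,0,0,0,0,0.48,0],
    [0,0,0,0,0,0.515,0]
  ]
}}

```text
t: 21.27
tcp_pos: [529.2, -314.4, 378.3]
ee_rot: [-3.141, 0.0, 0.034]
contact_force: [0.7, 0.9, -1.4]
width: 8.3
gripper_force: 64.0
```

{"op": "apply_moves", "data": {
  "deltas": [
    [0.01,-0.04,0,0,0,0,0],
    [0.02,-0.08,0,0,0,0,0],
    [0.03,-0.12,0,0,0,0,0],
    [0.04,-0.16,0,0,0,0,0],
    [0.05,-0.2,0,0,0,0,0]
  ]
}}

```text
t: 21.68
tcp_pos: [571.0, -110.7, 378.6]
ee_rot: [-3.141, -0.0, 0.041]
contact_force: [0.9, -0.3, -1.0]
width: 8.7
gripper_force: 64.0
```

{"op": "apply_moves", "data": {
  "deltas": [
    [0.005,-0.03,0,0,0,0,0],
    [0.01,-0.06,0,0,0,0,0],
    [0.01,-0.08,0,0,0,0,0],
    [0.01,-0.08,0,0,0,0,0]
  ]
}}

```text
t: 22.02
tcp_pos: [578.2, -27.5, 378.0]
ee_rot: [-3.14, 0.001, 0.047]
contact_force: [-0.5, 0.5, -2.2]
width: 8.0
gripper_force: 64.0
```

```bash
python3 shot.py w14
```

```text
[578.2 -27.5 378. ] [-3.14e+00  1.00e-03  4.70e-02]
```

View pics/w14.png

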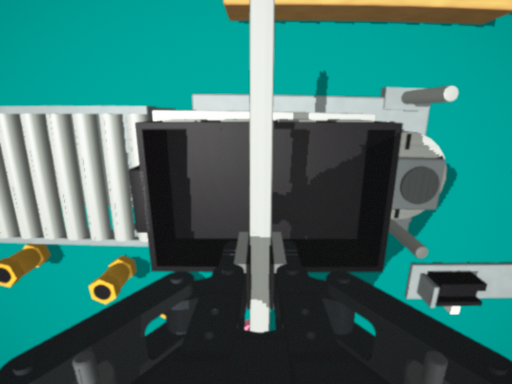

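```bash
python3 -c "
from h import *
import pickle
C=pickle.load(open('pics/w14.pkl','rb'))
for q in ((138,123),(403,123),(383,270),(152,270),(135,167),(137,233),(148,200)): print(q,plane(C,*q,172).round(1))
for q in ((128,108),(148,238),(0,107),(0,243)): print('outfeed',plane(C,*q,122).round(1))
print(status.observe()['tcp_pos'])
"
```

```text
(138, 123) [639.7  48.6 172. ]
(403, 123) [ 647.3 -109.8  172. ]
(383, 270) [ 548.3 -114.2  172. ]
(152, 270) [540.8  45.8 172. ]
(135, 167) [612.9  52.2 172. ]
(137, 233) [568.2  54.2 172. ]
(148, 200) [591.7  45.3 172. ]
outfeed [648.   76.2 122. ]
outfeed [541.2  67.2 122. ]
outfeed [645.7 178.4 122. ]
outfeed [528.7 202.4 122. ]
[577.88730338 -29.97900409 378.24731363]
```

{"op": "apply_moves", "data": {
  "deltas": [
    [0.008,-0.04,0,0,0,0,0],
    [0.015,-0.08,0,0,0,0,0],
    [0.015,-0.09,0.01,0,0,0,0],
    [0.015,-0.09,0.025,0,0,0,0],
    [0.015,-0.09,0.025,0,0,0,0]
  ]
}}

```text
t: 22.48
tcp_pos: [588.4, 57.8, 351.3]
ee_rot: [3.141, 0.003, 0.041]
contact_force: [-0.3, -0.2, -1.5]
width: 8.3
gripper_force: 64.0
```

{"op": "apply_moves", "data": {
  "deltas": [
    [0,0,0.0015,0,0,0,0],
    [0,0,0.003,0,0,0,0],
    [0,0,0.0045,0,0,0,0],
    [0,0,0.006,0,0,0,0],
    [0,0,0.006,0,0,0,0]
  ]
}}

```text
t: 22.9
tcp_pos: [589.0, 56.7, 347.8]
ee_rot: [-3.142, -0.0, 0.038]
contact_force: [-0.5, 0.2, -1.3]
width: 8.4
gripper_force: 64.0
```

{"op": "apply_moves", "data": {
  "deltas": [
    [0,0,0.0015,0,0,0,0],
    [0,0,0.003,0,0,0,0],
    [0,0,0.003,0,0,0,0]
  ]
}}

```text
t: 23.15
tcp_pos: [589.1, 56.8, 345.8]
ee_rot: [-3.141, -0.001, 0.039]
contact_force: [-6.4, 1.9, 16.1]
width: 8.3
gripper_force: 75.0
```

{"op": "apply_moves", "data": {
  "deltas": [
    [0,0,0.0015,0,0,0,0],
    [0,0,0.003,0,0,0,0],
    [0,0,0.003,0,0,0,0]
  ]
}}

```text
t: 23.4
tcp_pos: [589.3, 56.4, 345.2]
ee_rot: [-3.139, -0.002, 0.038]
contact_force: [-24.7, 6.7, 61.9]
width: 8.9
gripper_force: 105.3
```

{"op": "apply_moves", "data": {
  "deltas": [
    [0,0,-0.02,0,0,0,0],
    [0,-0.035,-0.02,0,0,0,0],
    [0,-0.065,-0.01,0,0,0,0],
    [0,-0.065,0.015,0,0,0,0],
    [0,-0.065,0.035,0,0,0,0]
  ]
}}

```text
t: 23.82
tcp_pos: [586.3, 124.4, 305.6]
ee_rot: [-3.141, -0.0, 0.043]
contact_force: [-0.1, -1.2, -1.4]
width: 8.5
gripper_force: 64.0
```

{"op": "apply_moves", "data": {
  "deltas": [
    [0,0,0.002,0,0,0,0],
    [0,0,0.004,0,0,0,0],
    [0,0,0.004,0,0,0,0]
  ]
}}

```text
t: 24.07
tcp_pos: [586.7, 121.5, 303.4]
ee_rot: [3.141, -0.001, 0.038]
contact_force: [0.1, -0.4, -1.3]
width: 8.6
gripper_force: 64.0
```

{"op": "apply_moves", "data": {
  "deltas": [
    [0,0,0.001,0,0,0,0],
    [0,0,0.002,0,0,0,0],
    [0,0,0.002,0,0,0,0]
  ]
}}

```text
t: 24.32
tcp_pos: [586.6, 121.9, 301.3]
ee_rot: [-3.141, -0.001, 0.039]
contact_force: [0.3, 0.5, -1.6]
width: 8.1
gripper_force: 64.0
```

{"op": "apply_moves", "data": {
  "deltas": [
    [0,0,0.001,0,0,0,0],
    [0,0,0.002,0,0,0,0],
    [0,0,0.002,0,0,0,0]
  ]
}}

```text
t: 24.57
tcp_pos: [586.4, 122.1, 298.7]
ee_rot: [3.142, 0.0, 0.039]
contact_force: [-0.1, 0.5, -1.6]
width: 8.5
gripper_force: 64.0
```

{"op": "apply_moves", "data": {
  "deltas": [
    [0,0,0.001,0,0,0,0],
    [0,0,0.001,0,0,0,0],
    [0,0,0.001,0,0,0,0]
  ]
}}

```text
t: 24.82
tcp_pos: [586.4, 122.1, 297.6]
ee_rot: [3.141, 0.0, 0.039]
contact_force: [-0.5, -0.4, -1.8]
width: 8.6
gripper_force: 64.0
```

{"op": "apply_moves", "data": {
  "deltas": [
    [0,0,0.001,0,0,0,0],
    [0,0,0.001,0,0,0,0],
    [0,0,0.001,0,0,0,0]
  ]
}}

```text
t: 25.07
tcp_pos: [586.5, 122.1, 296.7]
ee_rot: [3.141, 0.0, 0.039]
contact_force: [-0.1, 0.5, -1.0]
width: 8.7
gripper_force: 64.0
```

{"op": "apply_moves", "data": {
  "deltas": [
    [0,0,0.001,0,0,0,0],
    [0,0,0.001,0,0,0,0],
    [0,0,0.001,0,0,0,0]
  ]
}}

```text
t: 25.32
tcp_pos: [586.5, 122.0, 295.7]
ee_rot: [3.142, -0.0, 0.039]
contact_force: [0.3, -0.0, -0.8]
width: 8.6
gripper_force: 64.7
```

{"op": "apply_moves", "data": {
  "deltas": [
    [0,0,0.001,0,0,0,0],
    [0,0,0.001,0,0,0,0],
    [0,0,0.001,0,0,0,0]
  ]
}}

```text
t: 25.57
tcp_pos: [586.6, 121.9, 295.6]
ee_rot: [-3.141, -0.0, 0.039]
contact_force: [-7.4, 0.4, 15.7]
width: 8.7
gripper_force: 74.6
```

{"op": "apply_moves", "data": {
  "deltas": [
    [0,0,0.001,0,0,0,0],
    [0,0,0.001,0,0,0,0],
    [0,0,0.001,0,0,0,0]
  ]
}}

```text
t: 25.82
tcp_pos: [586.6, 121.8, 295.5]
ee_rot: [-3.14, -0.0, 0.039]
contact_force: [-15.3, 1.3, 34.9]
width: 8.5
gripper_force: 84.5
```

{"op": "apply_moves", "data": {
  "deltas": [
    [0,0,-0.006,0,0,0,0],
    [0,-0.011,-0.006,0,0,0,0],
    [0,-0.011,-0.004,0,0,0,0],
    [0,-0.011,-0.003,0,0,0,0],
    [0,-0.011,-0.003,0,0,0,0]
  ]
}}

```text
t: 26.23
tcp_pos: [585.8, 133.3, 296.0]
ee_rot: [3.141, 0.001, 0.039]
contact_force: [0.6, 0.1, -2.2]
width: 8.4
gripper_force: 64.1
```

{"op": "apply_moves", "data": {
  "deltas": [
    [0,0,0.001,0,0,0,0],
    [0,0,0.001,0,0,0,0],
    [0,0,0.001,0,0,0,0]
  ]
}}

```text
t: 26.48
tcp_pos: [586.0, 132.9, 295.7]
ee_rot: [-3.141, 0.0, 0.039]
contact_force: [-3.5, 1.4, 4.9]
width: 8.5
gripper_force: 67.4
```

{"op": "apply_moves", "data": {
  "deltas": [
    [0,0,0.001,0,0,0,0],
    [0,0,0.001,0,0,0,0],
    [0,0,0.001,0,0,0,0]
  ]
}}

```text
t: 26.73
tcp_pos: [586.0, 132.8, 295.6]
ee_rot: [-3.141, 0.0, 0.039]
contact_force: [-11.0, 2.0, 21.2]
width: 8.5
gripper_force: 77.4
```

{"op": "apply_moves", "data": {
  "deltas": [
    [0,0,0.001,0,0,0,0],
    [0,0,0.001,0,0,0,0],
    [0,0,0.001,0,0,0,0]
  ]
}}

```text
t: 26.98
tcp_pos: [586.1, 132.6, 295.5]
ee_rot: [-3.14, 0.0, 0.039]
contact_force: [-18.8, 1.9, 40.3]
width: 8.5
gripper_force: 87.2
```

```bash
python3 - <<'E'
from h import *
import pickle
for k in (7,11,12,13):
    C=pickle.load(open(f'pics/w{k}.pkl','rb')); im=cv2.imread(f'pics/w{k}.png').min(2)
    col=im[:,256:262].mean(1); v=np.nonzero(col[:120]>200)[0]; v=v[0]
    row=im[v+25]; us=np.nonzero(row[230:290]>200)[0]+230
    K,kk,e,R=C; 
    tcpz={7:225.4,11:229.4,12:229.8,13:228.6}[k]; t={7:(520.8,-314.6),11:(714.5,-306),12:(484.3,-311.3),13:(527.5,-314.6)}[k]
    p=plane(C,259,v-.5,tcpz-158.8+5); print(k,v,us[0],us[-1],im[:14,258].tolist(),np.hypot(*(p[:2]-t)))
E
```

```text
7 13 247 269 [122, 122, 124, 123, 125, 123, 124, 122, 122, 121, 120, 111, 130, 200] 107.98819043228251
11 14 247 270 [120, 122, 122, 123, 124, 123, 123, 124, 124, 127, 123, 117, 136, 199] 107.09585767518588
12 14 247 269 [121, 122, 122, 124, 123, 123, 124, 121, 121, 122, 120, 114, 130, 198] 107.78970960165657
13 0 251 272 [244, 244, 244, 244, 244, 244, 244, 244, 244, 244, 244, 243, 243, 244] 112.50633119626153
```

{"op": "apply_moves", "data": {
  "deltas": [
    [0,0,-0.03,0,0,0,0],
    [0,0,-0.07,0,0,0,0],
    [0,0,-0.1,0,0,0,0],
    [0,0,-0.1,0,0,0,0]
  ]
}}

```text
t: 27.32
tcp_pos: [587.1, 132.1, 399.0]
ee_rot: [-3.141, -0.006, 0.038]
contact_force: [1.0, -0.1, -0.6]
width: 8.3
gripper_force: 64.1
```

{"op": "apply_moves", "data": {
  "deltas": [
    [0,0,0,0,0,-0.12,0],
    [0,0,0,0,0,-0.24,0],
    [0,0,0,0,0,-0.36,0],
    [0,0,0,0,0,-0.48,0],
    [0,0,0,0,0,-0.6,0]
  ]
}}

```text
t: 27.73
tcp_pos: [586.0, 132.9, 393.5]
ee_rot: [3.141, 0.0, 0.644]
contact_force: [0.2, -0.8, -1.1]
width: 8.3
gripper_force: 64.1
```

{"op": "apply_moves", "data": {
  "deltas": [
    [0,0,0,0,0,-0.12,0],
    [0,0,0,0,0,-0.24,0],
    [0,0,0,0,0,-0.36,0],
    [0,0,0,0,0,-0.48,0],
    [0,0,0,0,0,-0.6,0]
  ]
}}

```text
t: 28.15
tcp_pos: [586.0, 132.8, 393.4]
ee_rot: [3.142, 0.0, 1.244]
contact_force: [-0.5, 0.2, -1.5]
width: 8.6
gripper_force: 64.1
```

{"op": "apply_moves", "data": {
  "deltas": [
    [0,0,0,0,0,-0.12,0],
    [0,0,0,0,0,-0.24,0],
    [0,0,0,0,0,-0.358,0],
    [0,0,0,0,0,-0.358,0]
  ]
}}

```text
t: 28.48
tcp_pos: [586.0, 132.6, 393.6]
ee_rot: [3.142, -0.0, 1.602]
contact_force: [0.1, 1.1, -1.6]
width: 8.6
gripper_force: 64.0
```

{"op": "apply_moves", "data": {
  "deltas": [
    [-0.038,-0.0152,0,0,0,0,0],
    [-0.076,-0.0304,0,0,0,0,0],
    [-0.114,-0.0456,0,0,0,0,0],
    [-0.152,-0.0608,0,0,0,0,0],
    [-0.19,-0.076,0,0,0,0,0]
  ]
}}

```text
t: 28.9
tcp_pos: [513.9, -60.6, 393.6]
ee_rot: [3.141, -0.0, 1.592]
contact_force: [0.9, -0.6, -1.3]
width: 8.2
gripper_force: 64.0
```

{"op": "apply_moves", "data": {
  "deltas": [
    [-0.038,-0.0152,0,0,0,0,0],
    [-0.076,-0.0304,0,0,0,0,0],
    [-0.114,-0.0456,0,0,0,0,0],
    [-0.152,-0.0608,0,0,0,0,0],
    [-0.19,-0.076,0,0,0,0,0]
  ]
}}

```text
t: 29.32
tcp_pos: [442.8, -252.5, 393.8]
ee_rot: [3.141, -0.0, 1.592]
contact_force: [1.2, -0.5, -1.5]
width: 8.5
gripper_force: 64.0
```

{"op": "apply_moves", "data": {
  "deltas": [
    [-0.038,-0.0152,0.02,0,0,0,0],
    [-0.076,-0.0304,0.04,0,0,0,0],
    [-0.119,-0.048,0.07,0,0,0,0],
    [-0.119,-0.048,0.1,0,0,0,0],
    [-0.119,-0.048,0.1,0,0,0,0]
  ]
}}

```text
t: 29.73
tcp_pos: [395.7, -373.4, 288.8]
ee_rot: [-3.136, -0.001, 1.587]
contact_force: [-1.5, 1.1, -3.0]
width: 8.5
gripper_force: 64.0
```

```bash
cat > bartip.py <<'E'
from h import *
s=status.observe(); t=viewer.camera('top'); save(t,'top6'); C=cam('top'); p=s['tcp_pos']; print(p,s['ee_rot'])
zt=p[2]-158.8+5; g=t.min(2)
R=rot(s['ee_rot']); f=R[:,0]
for off in (-2,0,2):
    L=np.arange(60,140,1.0); v=[]
    for l in L:
        q=p+f*l+R[:,1]*off; q[2]=zt; u=proj(C,q); v.append(int(cv2.remap(g,np.float32([[u[0]]]),np.float32([[u[1]]]),1)[0,0]))
    print(off,[(int(a),b) for a,b in zip(L,v)][20:70:2])
# lateral position at two stations
for l in (70,100):
    v=[]
    for o in np.arange(-16,17,2.):
        q=p+f*l+R[:,1]*o; q[2]=zt; u=proj(C,q); v.append((int(o),int(cv2.remap(g,np.float32([[u[0]]]),np.float32([[u[1]]]),1)[0,0])))
    print(l,v)
E
python3 bartip.py
```

```text
[ 395.70893002 -373.36999484  288.83729723] [-3.13597484e+00 -1.16898390e-03  1.58672099e+00]
-2 [(80, 224), (82, 222), (84, 221), (86, 221), (88, 221), (90, 221), (92, 221), (94, 222), (96, 223), (98, 223), (100, 221), (102, 221), (104, 221), (106, 221), (108, 222), (110, 224), (112, 225), (114, 221), (116, 204), (118, 169), (120, 120), (122, 91), (124, 73), (126, 63), (128, 57)]
0 [(80, 229), (82, 229), (84, 230), (86, 230), (88, 230), (90, 230), (92, 229), (94, 230), (96, 231), (98, 232), (100, 231), (102, 230), (104, 231), (106, 231), (108, 231), (110, 233), (112, 234), (114, 233), (116, 215), (118, 178), (120, 129), (122, 96), (124, 80), (126, 67), (128, 57)]
2 [(80, 218), (82, 217), (84, 218), (86, 218), (88, 218), (90, 219), (92, 217), (94, 217), (96, 218), (98, 220), (100, 222), (102, 220), (104, 221), (106, 221), (108, 221), (110, 223), (112, 224), (114, 219), (116, 201), (118, 167), (120, 117), (122, 90), (124, 73), (126, 64), (128, 57)]
70 [(-16, 53), (-14, 53), (-12, 53), (-10, 62), (-8, 94), (-6, 147), (-4, 196), (-2, 225), (0, 228), (2, 215), (4, 171), (6, 117), (8, 71), (10, 50), (12, 49), (14, 52), (16, 73)]
100 [(-16, 54), (-14, 53), (-12, 53), (-10, 57), (-8, 79), (-6, 128), (-4, 183), (-2, 221), (0, 231), (2, 222), (4, 175), (6, 119), (8, 72), (10, 52), (12, 69), (14, 110), (16, 157)]
```

```bash
cat > bt2.py <<'E'
from h import *
s=status.observe(); p=s['tcp_pos']; print(p,s['ee_rot']); R=rot(s['ee_rot']); f=R[:,0]; zt=p[2]-158.8+5
for n in ('top','scene'):
    t=viewer.camera(n); C=cam(n); g=t.min(2); L=np.arange(40,140,1.0); v=[]
    for l in L:
        q=p+f*l; q[2]=zt; u=proj(C,q); v.append(float(cv2.remap(g,np.float32([[u[0]]]),np.float32([[u[1]]]),1)[0,0]))
    print(n,[int(a) for a in v[40::3]],[ (L[i],round(v[i]-v[i+3])) for i in range(40,96) if v[i]-v[i+3]>40])
E
python3 bt2.py
```

```text
[ 396.92302957 -372.33264484  290.6237938 ] [-3.13669846e+00 -1.36946258e-03  1.58846949e+00]
top [230, 230, 230, 231, 231, 230, 231, 232, 232, 232, 233, 233, 205, 145, 103, 80, 59, 52, 54, 52] [(np.float64(114.0), 42), (np.float64(115.0), 53), (np.float64(116.0), 60), (np.float64(117.0), 61), (np.float64(118.0), 52), (np.float64(119.0), 42)]
scene [180, 170, 171, 193, 197, 176, 163, 154, 156, 188, 179, 152, 121, 69, 44, 8, 2, 2, 8, 5] [(np.float64(114.0), 48), (np.float64(115.0), 55), (np.float64(116.0), 52), (np.float64(121.0), 41)]
```

```bash
python3 -c "
from h import *
print(go([443,-385,230],1.596))"
```

```text
(array([-0.0149,  0.0436,  0.0639]), array([-0.0007,  0.0001, -0.0025]))
```

{"op": "apply_moves", "data": {
  "deltas": [
    [-0.008,0.02,0,0,0,0,0],
    [-0.0149,0.0436,0.02,0,0,0,0],
    [-0.0149,0.0436,0.05,0,0,0,0],
    [-0.0149,0.0436,0.062,0,0,0,0],
    [-0.0149,0.0436,0.062,0,0,0,0]
  ]
}}

```text
t: 30.3
tcp_pos: [443.4, -383.4, 230.8]
ee_rot: [-3.14, -0.001, 1.597]
contact_force: [-0.8, -0.2, -0.8]
width: 8.9
gripper_force: 64.0
```

{"op": "apply_moves", "data": {
  "deltas": [
    [0,0,0,0,0,0,0],
    [0,0,0,0,0,0,0]
  ]
}}

```text
t: 30.47
tcp_pos: [443.3, -384.9, 233.8]
ee_rot: [3.14, 0.001, 1.596]
contact_force: [0.4, 0.3, -1.4]
width: 8.6
gripper_force: 64.0
```

```bash
python3 -c "
from h import *
print(go([443,-385,215],1.596))"; python3 bt2.py; python3 - <<'E'
# lateral: bar vs. tool, wrist camera
from h import *
s=status.observe();C=cam('wrist',s);im=viewer.camera('wrist');save(im,'w15');g=im.min(2)
for v in (20,60,120,180):
    us=np.nonzero(g[v,225:300]>190)[0]+225; q=[rot(s['ee_rot']).T@(plane(C,u,v,s['tcp_pos'][2]-153.8)-s['tcp_pos']) for u in (us[0]-.5,us[-1]+.5)]; print(v,us[0],us[-1],(q[0]+q[1])[:2]/2)
E
```

```text
(array([-0.0001, -0.0003,  0.0188]), array([0.0018, 0.0014, 0.0004]))
[ 443.27469312 -384.87740625  233.75597961] [3.13983192e+00 1.35546616e-03 1.59637861e+00]
top [237, 237, 238, 238, 237, 236, 236, 236, 237, 237, 238, 235, 201, 134, 87, 69, 53, 53, 79, 123] [(np.float64(114.0), 50), (np.float64(115.0), 59), (np.float64(116.0), 67), (np.float64(117.0), 68), (np.float64(118.0), 58), (np.float64(119.0), 47)]
scene [141, 132, 126, 148, 153, 116, 109, 103, 106, 128, 102, 72, 43, 10, 10, 10, 3, 8, 9, 8] []
20 225 273 [105.2187138   -3.80895583]
60 225 272 [90.83535117 -4.1351227 ]
120 251 293 [67.64624293  5.4245851 ]
180 250 270 [42.01191242  0.42463731]
```

{"op": "apply_moves", "data": {
  "deltas": [
    [-0.001,0,0.015,0,0,0,0],
    [-0.001,0,0.028,0,0,0,0],
    [-0.001,0,0.034,0,0,0,0],
    [-0.001,0,0.038,0,0,0,0],
    [-0.001,0,0.038,0,0,0,0]
  ]
}}

```text
t: 31.03
tcp_pos: [442.8, -385.6, 192.6]
ee_rot: [-3.14, -0.001, 1.597]
contact_force: [-0.4, 1.0, 0.8]
width: 8.5
gripper_force: 64.2
```

{"op": "apply_moves", "data": {
  "deltas": [
    [0,0,0.0015,0,0,0,0],
    [0,0,0.003,0,0,0,0],
    [0,0,0.003,0,0,0,0]
  ]
}}

```text
t: 31.28
tcp_pos: [443.1, -385.8, 190.9]
ee_rot: [3.141, 0.0, 1.597]
contact_force: [-1.5, 1.2, 3.2]
width: 8.7
gripper_force: 64.6
```

{"op": "apply_moves", "data": {
  "deltas": [
    [0,0,0,0,0,0,0.05],
    [0,0,0,0,0,0,0.05],
    [0,0,0,0,0,0,0.05],
    [0,0,0,0,0,0,0.05]
  ]
}}

```text
t: 31.62
tcp_pos: [443.1, -385.7, 190.9]
ee_rot: [3.141, 0.0, 1.597]
contact_force: [-1.1, 0.6, 0.1]
width: 50.0
gripper_force: 0.0
```

{"op": "apply_moves", "data": {
  "deltas": [
    [0,0,-0.03,0,0,0,0.06],
    [0,0,-0.07,0,0,0,0.07],
    [0,0,-0.11,0,0,0,0.085],
    [0.03,0,-0.15,0,0,0,0.085],
    [0.05,0,-0.17,0,0,0,0.085]
  ]
}}

```text
t: 32.03
tcp_pos: [441.1, -336.3, 363.1]
ee_rot: [3.14, 0.001, 1.594]
contact_force: [0.8, 1.0, 1.6]
width: 84.7
gripper_force: 0.0
```

{"op": "apply_moves", "data": {
  "deltas": [
    [0.02,0,0,0,0,0,0.085],
    [0.02,0,0,0,0,0,0.085],
    [0.02,0,0,0,0,0,0.085]
  ]
}}

```text
t: 32.28
tcp_pos: [441.6, -314.7, 361.1]
ee_rot: [3.14, -0.0, 1.599]
contact_force: [0.3, -1.0, 0.2]
width: 84.8
gripper_force: 0.0
```

```bash
python3 shot.py w16; python3 - <<'E'
from h import *
import pickle
# bright bar lateral scan + end scan at z=38, in holder axes
h=np.array([441.5,-347.5]); hx=np.array([.025,-1.]); hy=np.array([1,.025])
for k in (5,16):
    C=pickle.load(open(f'pics/w{k}.pkl','rb')); g=cv2.imread(f'pics/w{k}.png').min(2)
    S=lambda x,y: int(cv2.remap(g,*[np.float32([[q]]) for q in proj(C,[*(h+x*hx+y*hy),38])],1)[0,0])
    for x in (-60,-40,-10,20,50): print(k,x,[S(x,y) for y in range(-12,13,2)])
    print(k,'ends',[(x,S(x,0)) for x in range(-94,-70,2)],[(x,S(x,0)) for x in range(60,96,3)])
E
```

```text
[ 441.6 -314.7  361.1] [ 3.14  -0.     1.599]
5 -60 [53, 49, 49, 130, 223, 224, 222, 219, 145, 51, 48, 52, 51]
5 -40 [49, 45, 40, 129, 218, 222, 222, 216, 162, 58, 47, 46, 45]
5 -10 [169, 169, 169, 168, 210, 218, 219, 213, 188, 165, 173, 173, 174]
5 20 [97, 100, 99, 104, 122, 126, 126, 124, 115, 97, 99, 98, 99]
5 50 [14, 11, 13, 26, 96, 122, 123, 123, 112, 50, 14, 13, 13]
5 ends [(-94, 174), (-92, 168), (-90, 86), (-88, 50), (-86, 63), (-84, 103), (-82, 111), (-80, 114), (-78, 201), (-76, 223), (-74, 223), (-72, 223)] [(60, 123), (63, 123), (66, 124), (69, 123), (72, 123), (75, 122), (78, 115), (81, 67), (84, 59), (87, 59), (90, 59), (93, 62)]
16 -60 [55, 51, 53, 59, 153, 226, 227, 224, 220, 137, 52, 54, 52]
16 -40 [52, 49, 43, 54, 142, 224, 224, 223, 216, 137, 50, 49, 48]
16 -10 [172, 171, 172, 169, 170, 220, 221, 220, 212, 183, 175, 176, 177]
16 20 [98, 100, 103, 103, 133, 180, 189, 212, 211, 167, 152, 165, 166]
16 50 [14, 12, 14, 16, 77, 123, 125, 124, 119, 68, 17, 11, 14]
16 ends [(-94, 177), (-92, 161), (-90, 96), (-88, 53), (-86, 60), (-84, 90), (-82, 117), (-80, 110), (-78, 175), (-76, 227), (-74, 228), (-72, 227)] [(60, 124), (63, 125), (66, 123), (69, 124), (72, 123), (75, 123), (78, 123), (81, 77), (84, 60), (87, 59), (90, 58), (93, 63)]
```

```bash
cat > valves.py <<'E'
from h import *
import sys,pickle
def bores(im,C,z=60,amin=12):
    hsv=cv2.cvtColor(im,cv2.COLOR_RGB2HSV); m=cv2.inRange(hsv,(10,90,60),(32,255,255))
    out=[]
    cs,hi=cv2.findContours(m,cv2.RETR_CCOMP,cv2.CHAIN_APPROX_NONE)
    for i,c in enumerate(cs):
        if hi[0][i][3]>=0 and cv2.contourArea(c)>amin:
            M=cv2.moments(c); u,v=M['m10']/M['m00'],M['m01']/M['m00']; X=plane(C,u,v,z); out.append((u,v,X,cv2.contourArea(c)))
    return out
if __name__=='__main__':
    n=sys.argv[1]
    s=status.observe(); C=cam(n,s); im=viewer.camera(n); save(im,sys.argv[2]); pickle.dump(C,open(f'pics/{sys.argv[2]}.pkl','wb'))
    print(s['tcp_pos'].round(1))
    for u,v,X,a in bores(im,C): print(round(u,1),round(v,1),X.round(1),a)
E
python3 valves.py top top7; python3 valves.py scene sc7
```

```text
[ 441.4 -315.6  360.8]
221.4 218.4 [421.9  75.9  60. ] 32.5
194.0 211.5 [439.6 151.9  60. ] 34.0
151.3 205.8 [453.7 270.9  60. ] 32.5
[ 441.2 -316.1  360.6]
307.4 172.6 [438. 151.  60.] 31.5
277.9 172.5 [420.5  74.7  60. ] 31.0
351.2 169.4 [452.6 269.9  60. ] 29.5
```

{"op": "apply_moves", "data": {
  "deltas": [
    [0.04,0,-0.01,0,0,0,0.085],
    [0.08,0,-0.02,0,0,0,0.085],
    [0.12,0,-0.03,0,0,0,0.085],
    [0.16,0,-0.03,0,0,0,0.085],
    [0.2,0,-0.03,0,0,0,0.085]
  ]
}}

```text
t: 32.85
tcp_pos: [435.8, -118.0, 390.9]
ee_rot: [3.141, 0.001, 1.594]
contact_force: [1.5, 0.3, -0.4]
width: 84.9
gripper_force: 0.0
```

{"op": "apply_moves", "data": {
  "deltas": [
    [0.04,0,0,0,0,0,0.085],
    [0.08,0,0,0,0,0,0.085],
    [0.12,0,0,0,0,0,0.085],
    [0.15,0,0,0,0,0,0.085],
    [0.15,0,0,0,0,0,0.085]
  ]
}}

```text
t: 33.27
tcp_pos: [432.2, 36.2, 390.5]
ee_rot: [-3.141, 0.0, 1.602]
contact_force: [-0.3, 0.3, 0.3]
width: 85.5
gripper_force: 0.0
```

```bash
python3 valves.py wrist w17
```

```text
[432.2  36.2 390.5]
251.1 143.4 [422.4  75.7  60. ] 272.5
271.3 64.8 [440.1 151.8  60. ] 358.5
```

{"op": "apply_moves", "data": {
  "deltas": [
    [0.02,-0.0097,0.03,0,0,0,0.085],
    [0.0396,-0.0097,0.06,0,0,0,0.085],
    [0.0396,-0.0097,0.09,0,0,0,0.085],
    [0.0396,-0.0097,0.1,0,0,0,0.085],
    [0.0396,-0.0097,0.1,0,0,0,0.085]
  ]
}}

```text
t: 33.73
tcp_pos: [421.2, 69.4, 288.5]
ee_rot: [-3.138, 0.003, 1.595]
contact_force: [-0.3, -0.1, -0.6]
width: 85.1
gripper_force: 0.0
```

```bash
python3 valves.py wrist w18; python3 -c "
from h import *
print(go([421.5,75.5,188],1.596))"
```

```text
[421.2  69.4 288.5]
262.3 204.0 [422.4  75.5  60. ] 550.0
292.3 93.2 [440. 152.  60.] 779.0
(array([0.0064, 0.0002, 0.102 ]), array([-0.002 ,  0.0025, -0.0019]))
```

{"op": "apply_moves", "data": {
  "deltas": [
    [0.005,0.0004,0.035,0,0,0,0.085],
    [0.005,0.0004,0.07,0,0,0,0.085],
    [0.005,0.0004,0.09,0,0,0,0.085],
    [0.005,0.0004,0.101,0,0,0,0.085],
    [0.005,0.0004,0.101,0,0,0,0.085]
  ]
}}

```text
t: 34.2
tcp_pos: [422.1, 74.9, 189.0]
ee_rot: [-3.141, 0.001, 1.595]
contact_force: [-0.7, -1.2, -0.2]
width: 84.8
gripper_force: 0.0
```

{"op": "apply_moves", "data": {
  "deltas": [
    [0,0,0,0,0,0,0.01],
    [0,0,0,0,0,0,0.01],
    [0,0,0,0,0,0,0.01],
    [0,0,0,0,0,0,0.01],
    [0,0,0,0,0,0,0.01]
  ]
}}

```text
t: 34.62
tcp_pos: [422.1, 76.0, 190.6]
ee_rot: [3.14, -0.001, 1.597]
contact_force: [-5.5, -0.3, 25.0]
width: 30.9
gripper_force: 57.0
```

{"op": "apply_moves", "data": {
  "deltas": [
    [0,0,0,0,0,0,0.01],
    [0,0,0,0,0,0,0.01],
    [0,0,-0.02,0,0,0,0.01],
    [0,0,-0.06,0,0,0,0.01],
    [0,0,-0.1,0,0,0,0.01]
  ]
}}

```text
t: 35.03
tcp_pos: [421.2, 75.3, 290.5]
ee_rot: [-3.139, 0.002, 1.596]
contact_force: [0.5, 1.8, -0.9]
width: 30.5
gripper_force: 59.8
```

{"op": "apply_moves", "data": {
  "deltas": [
    [0,0,-0.04,0,0,0,0.01],
    [0,0,-0.08,0,0,0,0.01],
    [0,0,-0.12,0,0,0,0.01],
    [0,0,-0.14,0,0,0,0.01],
    [0,0,-0.14,0,0,0,0.01]
  ]
}}

```text
t: 35.45
tcp_pos: [422.4, 75.5, 433.6]
ee_rot: [3.137, -0.005, 1.597]
contact_force: [1.9, -0.4, -2.0]
width: 30.7
gripper_force: 59.8
```

{"op": "apply_moves", "data": {
  "deltas": [
    [-0.028,0.028,0,0,0,0,0.01],
    [-0.056,0.056,0,0,0,0,0.01],
    [-0.084,0.084,0,0,0,0,0.01],
    [-0.112,0.112,0,0,0,0,0.01],
    [-0.14,0.14,0,0,0,0,0.01]
  ]
}}

```text
t: 35.87
tcp_pos: [566.5, -61.7, 428.3]
ee_rot: [-3.14, -0.0, 1.598]
contact_force: [-0.3, 0.8, -0.2]
width: 30.3
gripper_force: 60.0
```

{"op": "apply_moves", "data": {
  "deltas": [
    [-0.024,0.028,0.01,0,0,0,0.01],
    [-0.024,0.028,0.02,0,0,0,0.01],
    [-0.024,0.028,0.03,0,0,0,0.01],
    [-0.024,0.028,0.03,0,0,0,0.01]
  ]
}}

```text
t: 36.2
tcp_pos: [593.2, -83.5, 397.0]
ee_rot: [-3.138, 0.0, 1.596]
contact_force: [-0.0, -0.0, -1.5]
width: 30.7
gripper_force: 60.2
```

```bash
cat > crate.py <<'E'
from h import *
import sys,pickle
n,zr=sys.argv[1],float(sys.argv[2]); cx,cy=float(sys.argv[3]),float(sys.argv[4])
s=status.observe(); C=cam(n,s); im=viewer.camera(n); save(im,sys.argv[5]); pickle.dump(C,open(f'pics/{sys.argv[5]}.pkl','wb'))
g=im.max(2).astype(np.float32)
def S(x,y): return float(cv2.remap(g,*[np.float32([[q]]) for q in proj(C,[x,y,zr])],1)[0,0])
for st in (-50,-25,0,25,45):
    print('y',st,'x-scan',[int(S(cx+d,cy+st)) for d in range(-66,-36,3)],[int(S(cx+d,cy+st)) for d in range(36,67,3)])
for st in (-30,0,30): print('x',st,'y-scan',[int(S(cx+st,cy+d)) for d in range(-96,-66,3)],[int(S(cx+st,cy+d)) for d in range(66,100,3)])
print(s['tcp_pos'].round(1),s['ee_rot'].round(3))
E
python3 crate.py wrist 172 592 -32.5 w19; python3 crate.py top 172 592 -32.5 top8
```

```text
y -50 x-scan [170, 170, 171, 171, 171, 171, 171, 68, 37, 15] [48, 48, 21, 16, 18, 41, 86, 171, 172, 170, 171]
y -25 x-scan [171, 171, 171, 171, 171, 171, 164, 59, 23, 18] [53, 40, 17, 19, 18, 50, 159, 171, 170, 171, 171]
y 0 x-scan [170, 171, 170, 170, 171, 171, 115, 61, 20, 17] [60, 41, 17, 17, 34, 61, 171, 170, 170, 170, 170]
y 25 x-scan [169, 169, 169, 169, 170, 170, 76, 40, 17, 17] [71, 19, 17, 16, 64, 118, 169, 170, 170, 170, 169]
y 45 x-scan [167, 167, 168, 167, 168, 161, 77, 19, 18, 19] [55, 19, 18, 22, 72, 163, 168, 168, 167, 167, 167]
x -30 y-scan [192, 195, 124, 132, 134, 135, 134, 135, 134, 129] [17, 17, 18, 24, 87, 174, 234, 0, 0, 0, 0, 0]
x 0 y-scan [254, 254, 250, 156, 158, 153, 154, 191, 181, 173] [29, 17, 18, 17, 94, 93, 85, 0, 0, 0, 0, 0]
x 30 y-scan [36, 47, 33, 31, 41, 79, 125, 134, 135, 135] [35, 17, 14, 17, 36, 87, 198, 0, 0, 0, 0, 0]
[593.2 -83.5 397. ] [-3.138  0.     1.596]
y -50 x-scan [83, 84, 84, 86, 87, 88, 87, 90, 92, 92] [108, 109, 109, 111, 110, 111, 111, 111, 112, 112, 112]
y -25 x-scan [97, 98, 100, 100, 100, 101, 99, 101, 103, 104] [114, 114, 113, 114, 114, 114, 114, 115, 115, 115, 115]
y 0 x-scan [106, 107, 107, 107, 107, 109, 110, 109, 110, 111] [116, 116, 117, 115, 114, 116, 115, 116, 115, 114, 114]
y 25 x-scan [113, 112, 113, 113, 116, 114, 115, 114, 114, 115] [115, 114, 113, 113, 112, 112, 112, 110, 111, 111, 108]
y 45 x-scan [115, 114, 116, 118, 115, 114, 114, 117, 116, 115] [110, 109, 108, 108, 108, 106, 105, 105, 104, 104, 100]
x -30 y-scan [106, 82, 63, 63, 67, 70, 74, 77, 80, 81] [113, 112, 112, 112, 113, 112, 110, 109, 109, 106, 106, 104]
x 0 y-scan [111, 88, 79, 80, 84, 87, 89, 87, 92, 93] [110, 109, 107, 107, 106, 103, 103, 101, 97, 95, 90, 90]
x 30 y-scan [150, 137, 110, 92, 92, 94, 96, 99, 98, 101] [102, 100, 98, 95, 90, 91, 108, 126, 134, 158, 201, 231]
[593.3 -83.1 398.4] [-3.139 -0.     1.597]
```

{"op": "apply_moves", "data": {
  "deltas": [
    [-0.001,0.003,0.025,0,0,0,0.01],
    [-0.001,0.003,0.05,0,0,0,0.01],
    [-0.001,0.003,0.07,0,0,0,0.01],
    [-0.001,0.003,0.078,0,0,0,0.01],
    [-0.001,0.003,0.08,0,0,0,0.01]
  ]
}}

```text
t: 36.72
tcp_pos: [596.7, -83.7, 319.3]
ee_rot: [-3.141, -0.0, 1.598]
contact_force: [-0.6, -0.2, -1.4]
width: 30.7
gripper_force: 60.1
```

{"op": "apply_moves", "data": {
  "deltas": [
    [0,0,0,0,0,0,0.01],
    [0,0,0,0,0,0,0.042],
    [0,0,0,0,0,0,0.046],
    [0,0,0,0,0,0,0.046],
    [0,0,0,0,0,0,0.046]
  ]
}}

```text
t: 37.13
tcp_pos: [597.2, -84.7, 320.5]
ee_rot: [3.14, 0.0, 1.597]
contact_force: [0.1, -0.8, -0.3]
width: 45.9
gripper_force: 0.0
```

{"op": "apply_moves", "data": {
  "deltas": [
    [0,0,-0.03,0,0,0,0.046],
    [0,0,-0.07,0,0,0,0.046],
    [0,0,-0.1,0,0,0,0.06],
    [0,0,-0.1,0,0,0,0.085],
    [0,0,-0.1,0,0,0,0.085]
  ]
}}

```text
t: 37.55
tcp_pos: [597.1, -84.9, 421.4]
ee_rot: [3.139, -0.0, 1.597]
contact_force: [-0.2, -0.3, -1.2]
width: 80.0
gripper_force: 0.0
```

```bash
python3 - <<'E'
from valves import *
s=status.observe(); print(s['tcp_pos'])
C=cam('wrist',s); im=viewer.camera('wrist'); save(im,'w20')
for u,v,X,a in bores(im,C,186): print('in crate?',round(u),round(v),X.round(1),a)
C=cam('top'); im=viewer.camera('top'); save(im,'top9')
for u,v,X,a in bores(im,C): print('top',round(u),round(v),X.round(1),a)
E
```

```text
[597.14191053 -84.87810846 421.41868658]
in crate? 259 210 [597.7 -85.  186. ] 505.0
top 151 206 [453.7 270.9  60. ] 32.5
top 209 50 [901.3 121.5  60. ] 19.5
```

{"op": "apply_moves", "data": {
  "deltas": [
    [0.034,-0.021,0,0,0,0,0.085],
    [0.068,-0.043,0,0,0,0,0.085],
    [0.102,-0.064,0,0,0,0,0.085],
    [0.136,-0.086,0,0,0,0,0.085],
    [0.17,-0.107,0,0,0,0,0.085]
  ]
}}

```text
t: 38.07
tcp_pos: [484.0, 83.8, 418.5]
ee_rot: [-3.14, 0.001, 1.597]
contact_force: [0.8, 0.7, 0.2]
width: 85.4
gripper_force: 0.0
```

{"op": "apply_moves", "data": {
  "deltas": [
    [0.034,-0.021,0,0,0,0,0.085],
    [0.06,-0.044,0.03,0,0,0,0.085],
    [0.06,-0.044,0.07,0,0,0,0.085],
    [0.06,-0.044,0.1,0,0,0,0.085],
    [0.06,-0.044,0.1,0,0,0,0.085]
  ]
}}

```text
t: 38.48
tcp_pos: [437.8, 141.7, 314.8]
ee_rot: [-3.135, 0.005, 1.598]
contact_force: [-0.5, 0.1, -0.3]
width: 84.9
gripper_force: 0.0
```

```bash
python3 valves.py wrist w21; python3 valves.py scene sc9;python3 valves.py top top10
```

```text
[437.8 141.7 314.8]
264.5 189.3 [440.  151.4  60. ] 441.0
290.5 25.0 [454.4 271.1  60. ] 727.0
[439.2 141.  317.8]
230.7 201.6 [491.1 -67.2  60. ] 56.0
307.3 172.6 [437.8 150.7  60. ] 32.5
351.2 169.4 [452.6 269.9  60. ] 29.5
5.6 26.5 [-625.3 -773.2   60. ] 20.0
[440.2 140.7 319.7]
282.8 146.4 [623.4 -90.1  60. ] 35.0
```

{"op": "apply_moves", "data": {
  "deltas": [
    [0.0105,0,0.03,0,0,0,0.085],
    [0.0105,0,0.06,0,0,0,0.085],
    [0.0105,0,0.07,0,0,0,0.085],
    [0.0105,0,0.07,0,0,0,0.085]
  ]
}}

```text
t: 38.97
tcp_pos: [440.0, 151.3, 249.6]
ee_rot: [-3.141, 0.001, 1.596]
contact_force: [-0.4, 0.2, -0.4]
width: 85.2
gripper_force: 0.0
```

```bash
python3 -c "
from h import *
print(status.observe()['tcp_pos'],go([440,151.5,188],1.596))"
```

```text
[440.02305531 151.3053742  249.57837536] (array([0.0003, 0.    , 0.0616]), array([-0.0011,  0.001 , -0.0001]))
```

{"op": "apply_moves", "data": {
  "deltas": [
    [0,0,0.03,0,0,0,0.085],
    [0,0,0.05,0,0,0,0.085],
    [0,0,0.0615,0,0,0,0.085],
    [0,0,0.0615,0,0,0,0.085]
  ]
}}

```text
t: 39.3
tcp_pos: [440.2, 151.6, 188.3]
ee_rot: [-3.141, 0.0, 1.596]
contact_force: [-1.6, 0.0, -0.3]
width: 84.6
gripper_force: 0.0
```

{"op": "apply_moves", "data": {
  "deltas": [
    [0,0,0,0,0,0,0.01],
    [0,0,0,0,0,0,0.01],
    [0,0,0,0,0,0,0.01],
    [0,0,0,0,0,0,0.01],
    [0,0,0,0,0,0,0.01]
  ]
}}

```text
t: 39.72
tcp_pos: [440.1, 152.0, 189.0]
ee_rot: [3.141, -0.001, 1.597]
contact_force: [-4.7, -0.6, 19.7]
width: 30.5
gripper_force: 57.4
```

{"op": "apply_moves", "data": {
  "deltas": [
    [0,0,0,0,0,0,0.01],
    [0,0,-0.02,0,0,0,0.01],
    [0,0,-0.06,0,0,0,0.01],
    [0,0,-0.1,0,0,0,0.01],
    [0,0,-0.14,0,0,0,0.01]
  ]
}}

```text
t: 40.13
tcp_pos: [439.5, 151.2, 329.7]
ee_rot: [-3.14, 0.001, 1.596]
contact_force: [0.4, 2.2, -1.4]
width: 30.3
gripper_force: 60.1
```

{"op": "apply_moves", "data": {
  "deltas": [
    [0,0,-0.04,0,0,0,0.01],
    [0,0,-0.08,0,0,0,0.01],
    [0,0,-0.1,0,0,0,0.01],
    [0,0,-0.1,0,0,0,0.01]
  ]
}}

```text
t: 40.47
tcp_pos: [440.6, 151.5, 432.0]
ee_rot: [3.138, -0.004, 1.597]
contact_force: [0.6, 0.3, -2.0]
width: 30.2
gripper_force: 60.1
```

{"op": "apply_moves", "data": {
  "deltas": [
    [-0.03,0.023,0,0,0,0,0.01],
    [-0.06,0.046,0,0,0,0,0.01],
    [-0.09,0.069,0,0,0,0,0.01],
    [-0.12,0.092,0,0,0,0,0.01],
    [-0.15,0.114,0,0,0,0,0.01]
  ]
}}

```text
t: 40.88
tcp_pos: [558.4, 3.4, 427.1]
ee_rot: [-3.14, -0.0, 1.597]
contact_force: [0.9, 1.6, -1.5]
width: 30.1
gripper_force: 60.2
```

{"op": "apply_moves", "data": {
  "deltas": [
    [-0.03,0.023,0,0,0,0,0.01],
    [-0.046,0.0356,0.01,0,0,0,0.01],
    [-0.046,0.0356,0.03,0,0,0,0.01],
    [-0.046,0.0356,0.03,0,0,0,0.01]
  ]
}}

```text
t: 41.22
tcp_pos: [593.9, -41.4, 394.3]
ee_rot: [-3.136, 0.001, 1.594]
contact_force: [-0.3, 0.2, -2.4]
width: 30.4
gripper_force: 60.2
```

```bash
python3 -c "
from h import *
print(status.observe()['tcp_pos'],go([594.8,-40.5,320],1.596))"
```

```text
[593.86909042 -41.35458671 394.30974457] (array([0.0009, 0.0013, 0.0743]), array([-0.0052,  0.0009, -0.0018]))
```

{"op": "apply_moves", "data": {
  "deltas": [
    [0,0.0005,0.025,0,0,0,0.01],
    [0,0.0005,0.05,0,0,0,0.01],
    [0,0.0005,0.07,0,0,0,0.01],
    [0,0.0005,0.078,0,0,0,0.01],
    [0,0.0005,0.079,0,0,0,0.01]
  ]
}}

```text
t: 41.63
tcp_pos: [594.4, -39.5, 318.1]
ee_rot: [-3.139, -0.0, 1.598]
contact_force: [-0.1, -0.6, -0.8]
width: 30.4
gripper_force: 60.1
```

{"op": "apply_moves", "data": {
  "deltas": [
    [0,0,0,0,0,0,0.01],
    [0,0,0,0,0,0,0.042],
    [0,0,0,0,0,0,0.046],
    [0,0,0,0,0,0,0.046],
    [0,0,0,0,0,0,0.046]
  ]
}}

```text
t: 42.05
tcp_pos: [595.1, -40.2, 319.9]
ee_rot: [3.141, -0.0, 1.597]
contact_force: [0.1, 1.0, -0.8]
width: 45.9
gripper_force: 0.0
```

{"op": "apply_moves", "data": {
  "deltas": [
    [0,0,-0.03,0,0,0,0.046],
    [0,0,-0.07,0,0,0,0.046],
    [0,0,-0.1,0,0,0,0.06],
    [0,0,-0.1,0,0,0,0.085],
    [0,0,-0.1,0,0,0,0.085]
  ]
}}

```text
t: 42.47
tcp_pos: [595.1, -40.4, 420.9]
ee_rot: [3.139, -0.001, 1.597]
contact_force: [-0.2, 0.1, -1.1]
width: 79.9
gripper_force: 0.0
```

```bash
cat > chk.py <<'E'
from valves import *
s=status.observe(); print(s['tcp_pos'])
C=cam('wrist',s); im=viewer.camera('wrist'); save(im,'chk_w')
for u,v,X,a in bores(im,C,186): print('in crate?',round(u),round(v),X.round(1),a)
for n in ('top','scene'):
    C=cam(n); im=viewer.camera(n); save(im,'chk_'+n)
    for u,v,X,a in bores(im,C): print(n,round(u),round(v),X.round(1),a)
E
python3 chk.py
```

```text
[595.10973924 -40.3549719  420.89812275]
in crate? 260 264 [597.8 -85.2 186. ] 447.5
in crate? 258 211 [595.1 -40.9 186. ] 503.5
top 151 206 [453.5 270.5  60. ] 34.0
top 210 50 [901.8 121.2  60. ] 16.0
scene 231 202 [491.4 -66.8  60. ] 69.0
scene 251 197 [488. -14.  60.] 54.5
scene 351 169 [452.6 269.9  60. ] 29.5
```

{"op": "apply_moves", "data": {
  "deltas": [
    [0.036,-0.015,0,0,0,0,0.085],
    [0.072,-0.03,0,0,0,0,0.085],
    [0.108,-0.045,0,0,0,0,0.085],
    [0.144,-0.06,0,0,0,0,0.085],
    [0.18,-0.075,0,0,0,0,0.085]
  ]
}}

```text
t: 43.03
tcp_pos: [514.1, 139.2, 418.3]
ee_rot: [-3.14, 0.001, 1.597]
contact_force: [1.5, 0.3, 0.1]
width: 85.3
gripper_force: 0.0
```

{"op": "apply_moves", "data": {
  "deltas": [
    [0.036,-0.016,0,0,0,0,0.085],
    [0.072,-0.032,0,0,0,0,0.085],
    [0.108,-0.048,0,0,0,0,0.085],
    [0.1346,-0.058,0.03,0,0,0,0.085],
    [0.1346,-0.058,0.06,0,0,0,0.085]
  ]
}}

```text
t: 43.45
tcp_pos: [451.2, 276.8, 357.9]
ee_rot: [-3.141, -0.002, 1.605]
contact_force: [-0.6, 1.5, -0.4]
width: 85.0
gripper_force: 0.0
```

{"op": "apply_moves", "data": {
  "deltas": [
    [0,0,0.04,0,0,0,0.085],
    [0,0,0.08,0,0,0,0.085],
    [0,0,0.08,0,0,0,0.085]
  ]
}}

```text
t: 43.7
tcp_pos: [451.6, 270.0, 272.8]
ee_rot: [-3.134, 0.007, 1.597]
contact_force: [-1.6, -1.0, -1.2]
width: 85.2
gripper_force: 0.0
```

```bash
python3 valves.py wrist w23; python3 -c "
from h import *
print(status.observe()['tcp_pos'],go([454,270.7,188],1.596))"
```

```text
[451.6 270.  272.8]
265.7 218.2 [454.4 270.5  60. ] 627.5
[452.96783324 269.99214994 276.56935879] (array([0.0011, 0.0015, 0.0886]), array([-0.0047,  0.0051, -0.0001]))
```

{"op": "apply_moves", "data": {
  "deltas": [
    [0.001,0.0004,0.035,0,0,0,0.085],
    [0.001,0.0004,0.07,0,0,0,0.085],
    [0.001,0.0004,0.085,0,0,0,0.085],
    [0.001,0.0004,0.09,0,0,0,0.085],
    [0.001,0.0004,0.09,0,0,0,0.085]
  ]
}}

```text
t: 44.17
tcp_pos: [454.8, 271.8, 190.3]
ee_rot: [3.141, -0.0, 1.597]
contact_force: [-0.6, -0.4, 0.4]
width: 85.3
gripper_force: 0.0
```

{"op": "apply_moves", "data": {
  "deltas": [
    [0,0,0,0,0,0,0.01],
    [0,0,0,0,0,0,0.01],
    [0,0,0,0,0,0,0.01],
    [0,0,0,0,0,0,0.01],
    [0,0,0,0,0,0,0.01]
  ]
}}

```text
t: 44.58
tcp_pos: [454.4, 272.0, 190.0]
ee_rot: [3.141, -0.001, 1.597]
contact_force: [-3.2, -0.7, 18.7]
width: 29.5
gripper_force: 57.5
```

{"op": "apply_moves", "data": {
  "deltas": [
    [0,0,0,0,0,0,0.01],
    [0,0,-0.02,0,0,0,0.01],
    [0,0,-0.06,0,0,0,0.01],
    [0,0,-0.1,0,0,0,0.01],
    [0,0,-0.14,0,0,0,0.01]
  ]
}}

```text
t: 45.0
tcp_pos: [453.9, 271.3, 330.8]
ee_rot: [-3.141, 0.001, 1.596]
contact_force: [-0.0, 1.1, -1.6]
width: 29.5
gripper_force: 59.8
```

{"op": "apply_moves", "data": {
  "deltas": [
    [0,0,-0.04,0,0,0,0.01],
    [0,0,-0.08,0,0,0,0.01],
    [0,0,-0.1,0,0,0,0.01],
    [0,0,-0.1,0,0,0,0.01]
  ]
}}

```text
t: 45.33
tcp_pos: [454.9, 271.6, 433.4]
ee_rot: [3.138, -0.004, 1.597]
contact_force: [0.1, -0.3, -2.0]
width: 29.3
gripper_force: 59.8
```

{"op": "apply_moves", "data": {
  "deltas": [
    [-0.034,0.0165,0,0,0,0,0.01],
    [-0.068,0.033,0,0,0,0,0.01],
    [-0.102,0.0495,0,0,0,0,0.01],
    [-0.136,0.066,0,0,0,0,0.01],
    [-0.17,0.0825,0,0,0,0,0.01]
  ]
}}

```text
t: 45.75
tcp_pos: [541.3, 102.4, 428.5]
ee_rot: [-3.141, -0.0, 1.597]
contact_force: [0.4, 0.1, -2.3]
width: 29.3
gripper_force: 59.8
```

{"op": "apply_moves", "data": {
  "deltas": [
    [-0.034,0.0165,0,0,0,0,0.01],
    [-0.068,0.033,0,0,0,0,0.01],
    [-0.1027,0.0495,0.01,0,0,0,0.01],
    [-0.1027,0.0495,0.03,0,0,0,0.01],
    [-0.1027,0.0495,0.03,0,0,0,0.01]
  ]
}}

```text
t: 46.17
tcp_pos: [592.7, 0.1, 395.6]
ee_rot: [-3.137, 0.001, 1.592]
contact_force: [-1.1, -0.3, -3.1]
width: 29.6
gripper_force: 59.9
```

```bash
python3 -c "
from h import *
print(status.observe()['tcp_pos'],go([592.8,1.5,320],1.596))"
```

```text
[5.92682827e+02 1.19024817e-01 3.95595682e+02] (array([0.0015, 0.0005, 0.0756]), array([-0.0045,  0.0013, -0.0038]))
```

{"op": "apply_moves", "data": {
  "deltas": [
    [0,0,0.025,0,0,0,0.01],
    [0,0,0.05,0,0,0,0.01],
    [0,0,0.07,0,0,0,0.01],
    [0,0,0.079,0,0,0,0.01],
    [0,0,0.08,0,0,0,0.01]
  ]
}}

```text
t: 46.58
tcp_pos: [592.7, 3.4, 317.8]
ee_rot: [-3.139, 0.0, 1.598]
contact_force: [0.5, 0.1, -1.1]
width: 29.3
gripper_force: 59.9
```

{"op": "apply_moves", "data": {
  "deltas": [
    [0,0,0,0,0,0,0.01],
    [0,0,0,0,0,0,0.042],
    [0,0,0,0,0,0,0.046],
    [0,0,0,0,0,0,0.046],
    [0,0,0,0,0,0,0.046]
  ]
}}

```text
t: 47.0
tcp_pos: [593.4, 2.7, 319.9]
ee_rot: [3.141, -0.0, 1.597]
contact_force: [-0.9, 1.3, 0.9]
width: 46.1
gripper_force: 0.0
```

{"op": "apply_moves", "data": {
  "deltas": [
    [0,0,-0.03,0,0,0,0.046],
    [0,0,-0.07,0,0,0,0.046],
    [0,0,-0.1,0,0,0,0.06],
    [0,0,-0.1,0,0,0,0.085],
    [0,0,-0.1,0,0,0,0.085]
  ]
}}

```text
t: 47.42
tcp_pos: [593.4, 2.5, 420.9]
ee_rot: [3.139, -0.001, 1.597]
contact_force: [-0.2, -0.3, -0.3]
width: 80.1
gripper_force: 0.0
```

```bash
python3 chk.py; python3 crate.py wrist 172 594 -32.5 w25
```

```text
[593.40396476   2.50330798 420.91747939]
in crate? 261 309 [597.7 -85.4 186. ] 376.5
in crate? 259 262 [595.1 -41.1 186. ] 452.0
in crate? 259 212 [593.7   1.2 186. ] 502.0
top 265 147 [620.1 -39.6  60. ] 39.0
top 283 147 [623.  -89.7  60. ] 39.0
top 328 81 [ 811.4 -215.1   60. ] 17.5
top 324 74 [ 833.1 -204.9   60. ] 25.0
top 223 49 [902.4  83.5  60. ] 13.5
top 208 41 [926.7 126.1  60. ] 41.5
scene 231 202 [491.5 -67.1  60. ] 70.5
scene 252 197 [488.3 -13.7  60. ] 68.0
scene 271 193 [486.3  37.2  60. ] 58.0
y -50 x-scan [97, 98, 96, 97, 97, 97, 67, 25, 16, 16] [18, 18, 16, 17, 19, 38, 160, 163, 164, 164, 165]
y -25 x-scan [97, 97, 97, 98, 97, 97, 39, 23, 17, 17] [26, 27, 18, 17, 26, 90, 165, 165, 165, 165, 165]
y 0 x-scan [97, 97, 98, 97, 97, 92, 31, 18, 18, 17] [29, 20, 18, 17, 28, 156, 165, 166, 166, 167, 166]
y 25 x-scan [166, 166, 166, 166, 167, 95, 45, 16, 16, 34] [38, 19, 18, 30, 59, 167, 166, 166, 167, 167, 166]
y 45 x-scan [166, 167, 166, 166, 166, 62, 33, 15, 17, 49] [36, 17, 17, 46, 106, 167, 167, 166, 167, 167, 167]
x -30 y-scan [28, 26, 27, 29, 33, 65, 24, 17, 15, 17] [62, 52, 38, 45, 63, 24, 165, 246, 243, 94, 99, 177]
x 0 y-scan [29, 27, 26, 43, 73, 76, 175, 137, 26, 27] [60, 46, 36, 37, 63, 66, 70, 75, 116, 151, 98, 148]
x 30 y-scan [29, 26, 27, 27, 28, 77, 81, 24, 18, 16] [55, 56, 33, 32, 43, 58, 22, 176, 242, 203, 155, 133]
[593.    2.8 418.4] [-3.14   0.     1.597]
```

{"op": "apply_moves", "data": {
  "deltas": [
    [0.01,0,0,0,0,0.12,0.028],
    [0.02,0,0,0,0,0.24,0.028],
    [0.03,0,0,0,0,0.36,0.028],
    [0.04,0,0,0,0,0.48,0.028],
    [0.0477,-0.0018,0,0,0,0.6,0.028]
  ]
}}

```text
t: 48.03
tcp_pos: [590.2, 51.2, 418.3]
ee_rot: [-3.141, 0.001, 0.991]
contact_force: [0.5, 0.2, -0.2]
width: 28.7
gripper_force: 0.0
```

{"op": "apply_moves", "data": {
  "deltas": [
    [0,0,0,0,0,0.12,0.028],
    [0,0,0,0,0,0.24,0.028],
    [0,0,0,0,0,0.36,0.028],
    [0,0,0,0,0,0.48,0.028],
    [0,0,0,0,0,0.6,0.028]
  ]
}}

```text
t: 48.45
tcp_pos: [590.1, 50.4, 418.3]
ee_rot: [3.141, 0.002, 0.391]
contact_force: [0.4, -0.2, 0.0]
width: 27.5
gripper_force: 0.0
```

{"op": "apply_moves", "data": {
  "deltas": [
    [0,0,0,0,0,0.12,0.028],
    [0,0,0,0,0,0.24,0.028],
    [0,0,0,0,0,0.352,0.028],
    [0,0,0,0,0,0.352,0.028]
  ]
}}

```text
t: 48.78
tcp_pos: [590.1, 50.4, 418.4]
ee_rot: [3.141, 0.001, 0.039]
contact_force: [0.0, 0.1, -0.1]
width: 28.2
gripper_force: 0.0
```

```bash
cat > of.py <<'E'
from h import *
import pickle
s=status.observe(); C=cam('wrist',s); im=viewer.camera('wrist'); save(im,'w26'); pickle.dump(C,open('pics/w26.pkl','wb'))
print(s['tcp_pos'].round(1),s['ee_rot'].round(3),go([590,50.5,360],.045))
hsv=cv2.cvtColor(im,cv2.COLOR_RGB2HSV)
teal=cv2.inRange(hsv,(75,90,30),(100,255,255)).astype(np.float32)
def sc(Cc,img,x,y,z): return int(cv2.remap(img,*[np.float32([[q]]) for q in proj(Cc,[x,y,z])],1)[0,0]>127)
T=cam('top'); ti=viewer.camera('top'); tt=cv2.inRange(cv2.cvtColor(ti,cv2.COLOR_RGB2HSV),(75,90,30),(100,255,255)).astype(np.float32)
for nm,Cc,img in (('w',C,teal),('t',T,tt)):
  for y in (80,120,160,200,240): print(nm,'y',y,'lo',''.join(str(sc(Cc,img,x,y,120)) for x in range(510,550,2)),'hi',''.join(str(sc(Cc,img,x,y,120)) for x in range(630,666,2)))
  for x in (545,585,625): print(nm,'x',x,'end',''.join(str(sc(Cc,img,x,y,120)) for y in range(220,280,2)))
g=im.max(2).astype(np.float32)
for x in (570,590,610): print('lug x',x,[int(cv2.remap(g,*[np.float32([[q]]) for q in proj(C,[x,y,172])],1)[0,0]) for y in range(30,75,3)])
E
python3 of.py
```

```text
[590.1  50.4 418.4] [3.141e+00 1.000e-03 3.900e-02] (array([-0.0001, -0.0002,  0.0585]), array([0.0007, 0.0011, 0.0013]))
w y 80 lo 00000000000000000000 hi 000000000001111111
w y 120 lo 11111111111000000000 hi 000000000011111111
w y 160 lo 11111111111000000000 hi 000000000011111111
w y 200 lo 11111111110000000000 hi 000000000111111111
w y 240 lo 11111111100000000000 hi 000000001111111111
w x 545 end 000000000000000111111111111111
w x 585 end 000000000000000010000000000111
w x 625 end 000001000000000011111111111111
t y 80 lo 11111100000000000000 hi 000000000000001000
t y 120 lo 11111111000000011010 hi 000000000000000000
t y 160 lo 00000000000000000000 hi 000000000000000000
t y 200 lo 00000000000000000000 hi 000000000000000000
t y 240 lo 00000000000000000000 hi 000000000000000000
t x 545 end 000000000000000000000000000000
t x 585 end 000000000000000000000000000000
t x 625 end 000000000000000000000000000000
lug x 570 [55, 37, 34, 35, 35, 55, 68, 69, 73, 159, 127, 194, 234, 229, 200]
lug x 590 [56, 45, 36, 36, 35, 35, 35, 34, 32, 87, 100, 180, 232, 243, 215]
lug x 610 [57, 52, 37, 36, 37, 47, 67, 64, 66, 59, 97, 165, 226, 225, 223]
```

{"op": "apply_moves", "data": {
  "deltas": [
    [0,0,0.035,0,0,0,0.028],
    [0,0,0.07,0,0,0,0.028],
    [0,0,0.09,0,0,0,0.028],
    [0,0,0.102,0,0,0,0.028],
    [0,0,0.102,0,0,0,0.028]
  ]
}}

```text
t: 49.3
tcp_pos: [591.2, 50.3, 317.9]
ee_rot: [3.142, -0.002, 0.049]
contact_force: [-1.3, 3.0, 13.3]
width: 27.8
gripper_force: 6.0
```

{"op": "apply_moves", "data": {
  "deltas": [
    [0,0,0,0,0,0,0.028],
    [0,0,0,0,0,0,0.005],
    [0,0,0,0,0,0,0.005],
    [0,0,0,0,0,0,0.005],
    [0,0,0,0,0,0,0.005]
  ]
}}

```text
t: 49.72
tcp_pos: [590.5, 50.2, 317.9]
ee_rot: [-3.141, -0.001, 0.047]
contact_force: [-1.6, 1.5, 7.2]
width: 11.1
gripper_force: 58.9
```

{"op": "apply_moves", "data": {
  "deltas": [
    [0,0,0,0,0,0,0.005],
    [0,0,0,0,0,0,0.005]
  ]
}}

```text
t: 49.88
tcp_pos: [590.5, 50.2, 317.9]
ee_rot: [-3.141, -0.001, 0.047]
contact_force: [-2.1, 1.3, 7.2]
width: 11.3
gripper_force: 58.9
```

{"op": "apply_moves", "data": {
  "deltas": [
    [0,-0.01,0,0,0,0,0.005],
    [0,-0.022,0,0,0,0,0.005],
    [0.001,-0.035,0,0,0,0,0.005],
    [0.001,-0.048,0,0,0,0,0.005],
    [0.001,-0.06,0,0,0,0,0.005]
  ]
}}

```text
t: 50.3
tcp_pos: [588.7, 109.8, 317.8]
ee_rot: [3.14, -0.001, 0.046]
contact_force: [0.1, -8.5, 2.9]
width: 11.2
gripper_force: 59.8
```

{"op": "apply_moves", "data": {
  "deltas": [
    [0,-0.013,0,0,0,0,0.005],
    [0,-0.026,0,0,0,0,0.005],
    [0.001,-0.039,0,0,0,0,0.005],
    [0.001,-0.052,0,0,0,0,0.005],
    [0.001,-0.065,0,0,0,0,0.005]
  ]
}}

```text
t: 50.72
tcp_pos: [586.8, 174.6, 317.8]
ee_rot: [3.14, -0.001, 0.046]
contact_force: [1.1, -8.7, 4.4]
width: 10.9
gripper_force: 59.9
```

{"op": "apply_moves", "data": {
  "deltas": [
    [0,-0.013,0,0,0,0,0.005],
    [0,-0.026,0,0,0,0,0.005],
    [0.001,-0.039,0,0,0,0,0.005],
    [0.001,-0.052,0,0,0,0,0.005],
    [0.001,-0.061,0,0,0,0,0.005]
  ]
}}

```text
t: 51.13
tcp_pos: [585.2, 236.1, 317.8]
ee_rot: [3.14, -0.001, 0.046]
contact_force: [0.7, -8.4, 4.8]
width: 11.1
gripper_force: 60.0
```

{"op": "apply_moves", "data": {
  "deltas": [
    [0,0,0,0,0,0,0.005],
    [0,0,0,0,0,0,0.005],
    [0,0,0,0,0,0,0.005]
  ]
}}

```text
t: 51.38
tcp_pos: [585.1, 237.2, 317.9]
ee_rot: [-3.14, -0.001, 0.048]
contact_force: [1.1, 5.3, 4.3]
width: 11.0
gripper_force: 60.1
```

{"op": "apply_moves", "data": {
  "deltas": [
    [0,0,0,0,0,0,0.028],
    [0,0,0,0,0,0,0.028],
    [0,0,0,0,0,0,0.028],
    [0,0,0,0,0,0,0.028]
  ]
}}

```text
t: 51.72
tcp_pos: [585.1, 236.5, 317.7]
ee_rot: [-3.141, -0.001, 0.046]
contact_force: [0.0, 2.7, 5.7]
width: 27.9
gripper_force: 3.5
```

{"op": "apply_moves", "data": {
  "deltas": [
    [0,0,-0.02,0,0,0,0.028],
    [0,0,-0.05,0,0,0,0.028],
    [0,0,-0.09,0,0,0,0.028],
    [0,0.02,-0.12,0,0,0,0.028],
    [0,0.05,-0.13,0,0,0,0.028]
  ]
}}

```text
t: 52.13
tcp_pos: [587.5, 187.6, 451.1]
ee_rot: [-3.141, -0.004, 0.05]
contact_force: [1.2, -1.2, 0.7]
width: 27.9
gripper_force: 0.0
```

{"op": "apply_moves", "data": {
  "deltas": [
    [0,0.03,0,0,0,0,0.03],
    [0,0.03,0,0,0,0,0.03],
    [0,0.03,0,0,0,0,0.03]
  ]
}}

```text
t: 52.38
tcp_pos: [588.4, 154.3, 447.6]
ee_rot: [-3.141, -0.0, 0.043]
contact_force: [-0.2, 1.6, -0.1]
width: 30.1
gripper_force: 0.0
```

```bash
python3 chk.py | grep -v top; python3 crate.py wrist 172 589.3 155 w27
```

```text
[588.43112826 154.32131801 447.61633377]
in crate? 270 199 [589.8 146.2 186. ] 407.5
in crate? 219 199 [588.3 188.3 186. ] 407.5
in crate? 322 198 [592.5 101.9 186. ] 406.0
scene 317 185 [485.7 159.3  60. ] 62.0
scene 335 181 [481.9 212.5  60. ] 54.5
scene 353 177 [480.1 263.4  60. ] 45.0
y -50 x-scan [87, 64, 33, 37, 34, 35, 29, 31, 18, 18] [62, 62, 61, 62, 62, 57, 124, 189, 213, 119, 173]
y -25 x-scan [171, 168, 166, 164, 160, 153, 60, 28, 20, 18] [69, 68, 68, 68, 69, 86, 131, 207, 199, 161, 172]
y 0 x-scan [173, 172, 173, 173, 174, 141, 52, 20, 18, 19] [75, 75, 77, 77, 75, 23, 189, 219, 186, 169, 173]
y 25 x-scan [115, 123, 132, 135, 140, 70, 39, 21, 19, 19] [81, 82, 83, 84, 81, 128, 233, 221, 148, 173, 172]
y 45 x-scan [100, 97, 90, 71, 46, 32, 30, 18, 20, 19] [86, 88, 87, 89, 114, 126, 216, 224, 105, 170, 172]
x -30 y-scan [163, 163, 163, 162, 161, 69, 34, 19, 17, 17] [20, 16, 18, 39, 77, 172, 174, 173, 172, 173, 173, 172]
x 0 y-scan [163, 162, 162, 163, 162, 105, 38, 22, 154, 202] [20, 18, 17, 22, 80, 86, 70, 78, 138, 101, 101, 102]
x 30 y-scan [162, 162, 161, 161, 161, 136, 61, 34, 17, 18] [29, 18, 19, 18, 57, 98, 172, 172, 172, 173, 173, 173]
[588.4 157.3 446.8] [3.141e+00 1.000e-03 4.600e-02]
```

```bash
python3 marks.py top20; python3 -c "
from h import *
print(status.observe()['contact_force'],status.observe()['dq'].round(3).tolist())
a=cv2.imread('pics/top20.png').astype(int);b=cv2.imread('pics/top9.png').astype(int)
d=np.abs(a-b).max(2); print('holder/cover change',(d[180:245,325:415]>40).sum())"
```

```text
[(-122, 137), (-59, 141), (0, 161), (46, 180), (63, 181), (71, 180), (87, 179), (122, 145)]
[ 0.23612924 -0.40027895 -0.26619274] [0.001, -0.001, 0.003, 0.001, -0.0, -0.001, 0.0]
holder/cover change 1309
```

```bash
python3 - <<'E'
from h import *
h=np.array([441.5,-347.5]); hx=np.array([.025,-1.]); hy=np.array([1,.025])
g=cv2.imread('pics/top20.png').min(2)
for z,nm,g,C in ((38,'top',g,cam('top')),(38,'scene',viewer.camera('scene').min(2),cam('scene'))):
    S=lambda x,y,z: int(cv2.remap(g,*[np.float32([[q]]) for q in proj(C,[*(h+x*hx+y*hy),z])],1)[0,0])
    for x in (-60,-20,20,50): print(nm,x,[S(x,y,38) for y in range(-15,16,3)])
    print(nm,'cover x-scan',[S(-54,y,42) for y in range(-180,-95,6)])
E
```

```text
top -60 [203, 100, 57, 141, 219, 231, 203, 135, 72, 56, 94]
top -20 [178, 178, 179, 188, 210, 222, 218, 198, 181, 178, 179]
top 20 [176, 177, 177, 182, 200, 220, 226, 209, 184, 175, 177]
top 50 [130, 120, 114, 131, 179, 217, 217, 173, 127, 116, 131]
top cover x-scan [57, 59, 55, 150, 168, 166, 167, 166, 166, 165, 159, 86, 54, 57, 57]
scene -60 [32, 19, 27, 89, 185, 190, 147, 56, 27, 23, 17]
scene -20 [2, 4, 25, 92, 189, 193, 184, 85, 75, 102, 134]
scene 20 [6, 5, 23, 83, 165, 189, 175, 86, 73, 106, 139]
scene 50 [1, 4, 21, 75, 150, 189, 179, 128, 73, 89, 123]
scene cover x-scan [3, 2, 11, 89, 123, 123, 123, 122, 122, 123, 119, 65, 41, 41, 41]
```

Bar, cover, crate, valves and collar are all where they should be, so I'm handing in.

```bash
python3 -c "
from bench import job_done
print(job_done())"
```

```text
the job is handed in; nothing more can be done
None
```

The job is handed in, though `job_done()` returned no verdict: by my last checks the cover is on the cart about 140 mm from the holder, the platform is flush with the outfeed (about 0.2 mm apart by touch), all three valves stand in the crate, the crate is centred on the outfeed, and the bar is back in its holder.

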